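Contact check of a wireless ultrasound probe on the test block

ROBOT

A 6-joint arm with a two-finger parallel gripper is mounted at the origin on the work surface. World frame = base frame: x ahead of the robot, y to its left, z up, the work surface at z = 0. Lengths are in mm, angles in rad, forces in N, time in s.
With the tool pointing down it reaches from about 350 to 775 mm from the base axis. Payload 7.3 kg.
Tool frame: the origin (TCP) lies on the centre line of the jaws, within the pads' length; the fingertips stand 22 mm ahead of it and the grasp point (between the pads) lies 3 mm ahead of it; z points along the fingers, y is the direction in which the jaws open and shut (so a half turn about z gives the same grasp; the last joint's range is limited). The gripper opens to 92 mm and grips with 3 to 60 N. Pads are 19 mm wide; open, the fingers measure 130 mm over their backs; the gripper's body (75 mm by 190 mm) begins 47 mm behind the grasp point.
Start: joints at [1.089, 0.342, 1.524, -0, 1.275, -0.146], TCP at [172.986, 495.7, 248.741] pointing down, gripper open.
Joint ranges: [-2.53, 2.53], [-0.77, 2.02], [0.04, 2.7], [-1, 4.14], [0.28, 2.66], [-3.11, 3.11]. Speed limits (rad/s): [2.57, 2.57, 3.14, 3.14, 3.14, 3.14].

INTERFACE

Orientations are given as [roll, pitch, yaw] about the fixed x, y, z axes, in that order (R = Rz(yaw) Ry(pitch) Rx(roll)).
In Python, from plant import bot gives the robot as it stands.
- The arm moves only by the tool play_rows, never from a script. Its argument "moves" is one flat list of numbers, 5 for each row, row after row: the closure in counts, from 0 (fully open) to 255 (shut), then the shift along the tool's x, y, z in mm, then the turn about the tool's z in degrees. A call has 1 to 8 rows; each row is the pose to reach, as a shift and turn from the pose commanded when the call began, along the tool's axes at that moment; what a row does not reach only later rows make up. A row lasts 1/12 s, in which the tool goes at most 41.7 mm and 7.16 degrees, less where a joint would pass 70% of its speed; a pose out of reach is approached as far as the arm can. A call with a gripper value outside its range is refused whole. The fingers move at their own pace and stop on an object; the grip force is fixed at half the most. Time passes only in rows, so rows that repeat a pose let the fingers close. It gives the time, the measured TCP pose, the force and the opening at its end, in the units of the state.
- bot.get_obs(): the state, without advancing time (a new reading comes with each control period).
- bot.capture(name): name is "scene" or "side" or "wrist"; returns a dict with "color" (384x512x3 uint8, red, green, blue), "fx", "fy", "cx", "cy" (pixels), "world_to_cam" (4x4, takes a point from world to camera coordinates); the wrist camera has in their place "T_tool_cam" (4x4, takes a point from camera to tool coordinates, whose origin is the TCP and whose axes are the flange's). Camera axes: x right, y down, z forward; pixel columns grow to the right and rows downward; lengths in mm; the calibration is good to about 2 mm. The wrist camera is an equidistant fisheye: a pixel r from the principal point sees the ray r / f radians off the axis. A picture is of the moment at which its call begins: read the wrist's pose just before it. There is no depth.
- bot.close_job(): hands the job in, once; it reports no verdict.
The state is a dict: "time": time; "joint_positions": joint angles; "dq": joint speeds; "tau": joint torques, N m; "tool_pos": TCP position; "tcp_rot": TCP orientation; "contact_force": force on the tool from outside, world axes, zero at the start; "moment": the same for the moment, N m; "grip_width": finger opening in mm.
Only numpy, scipy, OpenCV 4.12 (cv2) and the standard library are available. Lean on these libraries where they do the work, as an engineer would, in place of code of your own. Each camera call takes 0.05 s, during which the arm holds its last target.

TASK

Take the flat ultrasound probe out of its slot holder and, holding it square to the sloping scan plate of the test block with its wide side across the plate, draw it up the middle of the plate from the low end to the high end in one unbroken pass, pressing lightly so that the sprung plate stays about half-way down its 10 mm travel. Then lift it off straight, lower it (do not drop it) upright into its slot holder and let go; leave everything else where it stands.

Things in the scene. Friction and masses are not known exactly. Their poses are not given: they have to be found in the camera images.
- flat_probe_centre (a point): Centre (half-way up) of the flat wireless ultrasound probe, which stands face down in the slot holder: white plastic, 115 mm tall, 220 g or so, mirror-symmetric both ways. Its handle, from 40 to 115 mm above the face, is 26 mm thick (own x) and 36 mm wide (own y); its head, the lowest 26 mm, is grey, 20 mm thick (x) and 52 mm wide (y). Own z points from the face up along the handle. Grip it across the 26 mm thickness, about 60 to 80 mm above the face.
- flat_probe_face (a point): Centre of the probe's flat 20 x 52 mm lower face, 57.5 mm below its centre; axes as the probe's. This face goes on the plate.
- flat_probe: The flat probe as a whole; origin at the centre of its lower face, axes as above.
- slot_holder: Fixed grey plastic open-topped box in which the flat probe stands, on a 70 x 100 mm foot plate 5 mm thick. Outside 46 (x) x 78 (y) x 36 mm high, walls 6 mm: opening 34 x 66 mm, so the head has 7 mm of play on every side. Origin at the centre of its underside, on the table; x across the slot, y along it. It stands in either of two places, the round holder in the other.
- slot_floor (a point): Centre of the slot holder's inner floor, 6 mm above the table; its rim is 30 mm above this.
- test_block: Fixed probe test block: a white slab sloping at 30 degrees on a grey 210 (x) x 130 (y) mm foot. Origin at the centre of its underside; the slope rises along its x. The middle of the plate's top lies 105 mm above the origin.
- scan_plate (a joint): How far (m) the test block's grey scan plate is pressed in, square to its own surface: 0 free, 0.010 at its stop. It is on springs: about 2.1 N to begin moving, then 0.7 N more per mm (5.6 N at half-way). The plate stands 14 mm proud of the white slab when free, and moves without tipping.
- plate_mid (a point): Centre of the scan plate's top surface; moves with the plate. The plate is 160 mm along its x (up the slope) and 90 mm along y (level); its z is the surface's outward normal, leaning 30 degrees from vertical towards the low end, which is the robot's side.
- plate_low (a point): Point on the plate's top, 60 mm down the slope from its middle (20 mm from the low edge): start the pass here.
- plate_high (a point): Point on the plate's top, 60 mm up the slope from its middle: finish the pass here.
- round_probe: Bystander: another white probe, a round 42 mm pencil shape 100 mm tall, standing in the round holder. Origin at its foot.
- round_holder: Fixed round grey cup, 62 mm across and 36 mm tall on an 80 mm disc, holding the round probe. Origin at its underside.
- gel_bottle: Bystander: clear bottle, 48 mm across, 150 mm tall, standing; origin at its foot.
- paper_cup: Bystander: white cup, 72 mm across the rim, 85 mm tall; origin at its foot.
- tweezers: Bystander: steel tweezers lying flat, 130 mm long, 6 mm high; origin at the middle of the underside.
- scissors: Bystander: steel scissors lying flat, 155 mm long, 8 mm high; origin near the pivot.
- pad_box: Bystander: cardboard box 120 x 100 x 50 mm; origin at the centre of its underside.
- vial: Bystander: small glass jar, 26 mm across, 50 mm tall; origin at its foot.
Not all that is in view belongs to the job. Leave any purple look-alike of the slot_holder alone. Leave any yellow look-alike of the flat_probe alone.

How it is judged:
By the outcome, as a careful person would: the job done as asked, in the order asked, and still so for the second after the job is handed in, with the robot touching nothing.
It also fails if it takes over 58 s, if anything falls off the work surface, if the arm or the gripper's body presses on something with over 40 N, if the wrist force passes 120 N, or if a joint passes its speed limit or range.

## Working session

There is one attempt and no reset: what is moved stays moved. The work goes in short steps, Python scripts to look and compute and a tool call to move; the robot and the scene stay as the last step left them, time stands still between calls to the robot, and variables do not carry over. Pictures are saved under pics/ and viewed, and the job is handed in when it is done.

Besides the shell and the picture viewer there is one more tool, called after ">>>" as name(argument=value, ...), one argument or row to a line, values as JSON. play_rows: Moves the arm, as the interface text tells. Its arguments: {"type":"object","properties":{"moves":{"type":"array","items":{"type":"number"}}},"required":["moves"]}

```bash
mkdir -p pics; ls; cat > h.py <<'E'
import numpy as np, cv2
from scipy.spatial.transform import Rotation as Ro
from plant import bot
def cap(n,f):
    c=bot.capture(n); cv2.imwrite('pics/'+f,cv2.cvtColor(c['color'],cv2.COLOR_RGB2BGR)); return c
E
python3 - <<'E'
from h import *
import pickle
o=bot.get_obs();print(o)
d={}
for n in ['scene','side','wrist']:
    d[n]=cap(n,n+'0.png'); print(n,{k:v for k,v in d[n].items() if k!='color'})
d['obs']=o
pickle.dump(d,open('c0.pkl','wb'))
E
```

```text
pics
{'time': 0.0, 'joint_positions': array([ 1.08902459e+00,  3.42726128e-01,  1.52503695e+00,  3.79094970e-07,
        1.27540075e+00, -1.46014777e-01]), 'dq': array([-6.06360857e-04, -4.18949188e-04,  9.72103798e-04, -1.23075497e-03,
       -1.07858919e-05, -4.17880248e-04]), 'tau': array([ 1.87548071e-04, -4.31235588e+01, -2.44223589e+01,  7.17162900e-02,
        5.60202822e-02, -9.17131229e-05]), 'tool_pos': array([172.78575286, 495.34606611, 248.03621777]), 'tcp_rot': array([-3.14003825e+00, -2.28959317e-04,  2.80583540e+00]), 'contact_force': array([ 0.59408477, -0.91684024, -0.29179134]), 'moment': array([0.01448716, 0.05554921, 0.00851145]), 'grip_width': 92.0096309211895}
scene {'fx': 415.42671185651136, 'fy': 415.42671185651136, 'cx': 256.09498545598944, 'cy': 188.10928896435755, 'world_to_cam': array([[ 8.56682097e-01,  5.15598258e-01,  1.59443193e-02,
        -4.75674894e+02],
       [ 3.21270817e-01, -5.09108597e-01, -7.98494520e-01,
        -1.20278821e+02],
       [-4.03584993e-01,  6.89178404e-01, -6.01790894e-01,
         1.32482957e+03],
       [ 0.00000000e+00,  0
[... 289 characters left out ...]
01, -6.20550759e-01, -7.71229453e-01,
         1.62954583e+02],
       [ 1.39109864e-01,  7.58879443e-01, -6.36199998e-01,
         1.13869816e+03],
       [ 0.00000000e+00,  0.00000000e+00,  0.00000000e+00,
         1.00000000e+00]])}
wrist {'fx': 297.3186396354542, 'fy': 297.3186396354542, 'cx': 255.29409772214905, 'cy': 197.07573546732996, 'T_tool_cam': array([[ 2.54715133e-04, -9.64280567e-01, -2.64882850e-01,
         6.99838398e+01],
       [ 9.99999844e-01,  3.77521238e-04, -4.12715661e-04,
         1.21065610e-01],
       [ 4.97972593e-04, -2.64882703e-01,  9.64280512e-01,
        -1.34960322e+02],
       [ 0.00000000e+00,  0.00000000e+00,  0.00000000e+00,
         1.00000000e+00]])}
```

View pics/scene0.png

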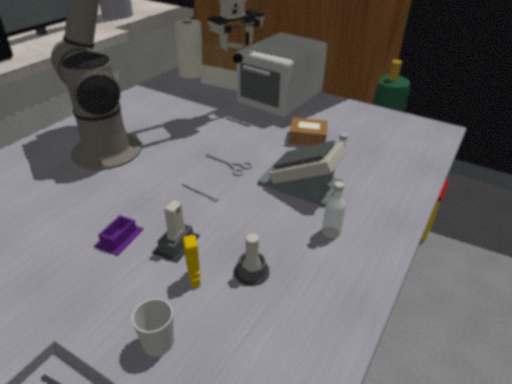

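View pics/side0.png

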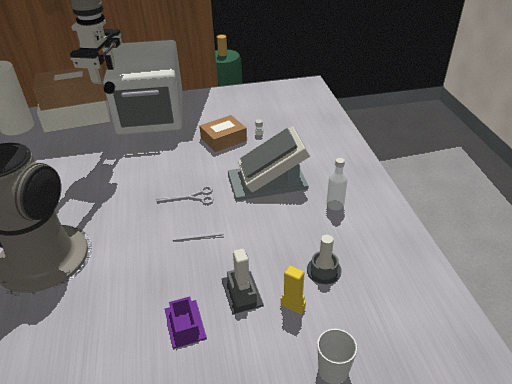

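View pics/wrist0.png

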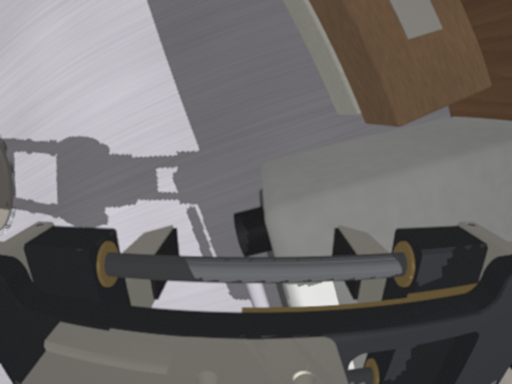

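```bash
python3 - <<'E'
import cv2,pickle,numpy as np
d=pickle.load(open('c0.pkl','rb'))
def crop(n,x0,y0,x1,y1,s):
    c=cv2.cvtColor(d[n]['color'],cv2.COLOR_RGB2BGR)[y0:y1,x0:x1]; return cv2.resize(c,None,fx=s,fy=s,interpolation=cv2.INTER_CUBIC)
cv2.imwrite('pics/z1.png',crop('scene',140,190,280,290,5))
cv2.imwrite('pics/z2.png',crop('side',210,230,350,320,5))
cv2.imwrite('pics/z3.png',crop('scene',250,110,370,210,6))
cv2.imwrite('pics/z4.png',crop('side',220,110,320,205,6))
E
```

```text
(no output)
```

View pics/z1.png

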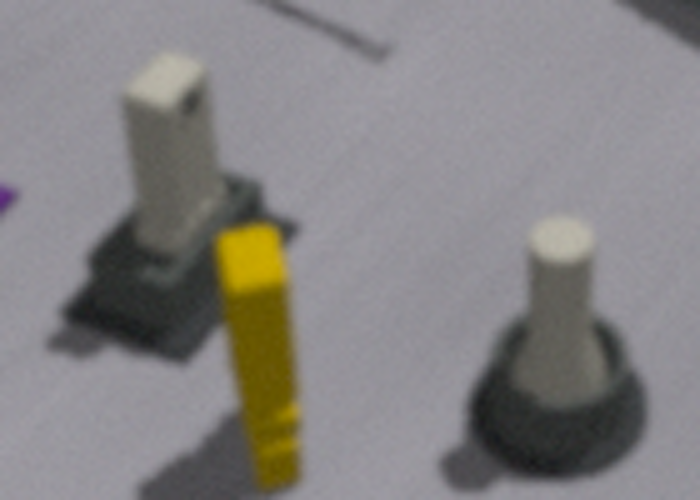

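View pics/z2.png

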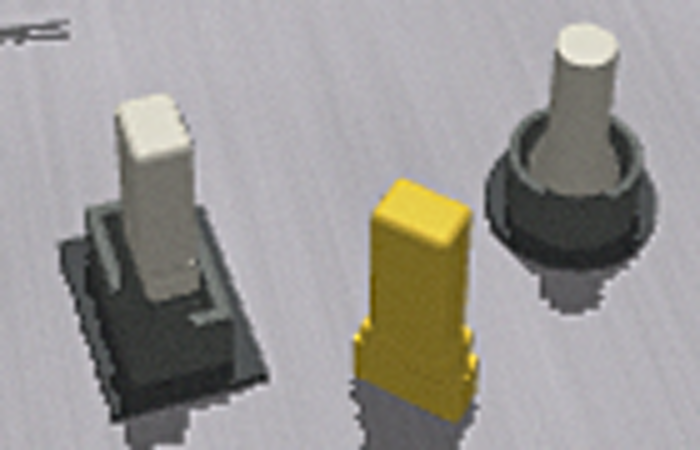

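View pics/z3.png

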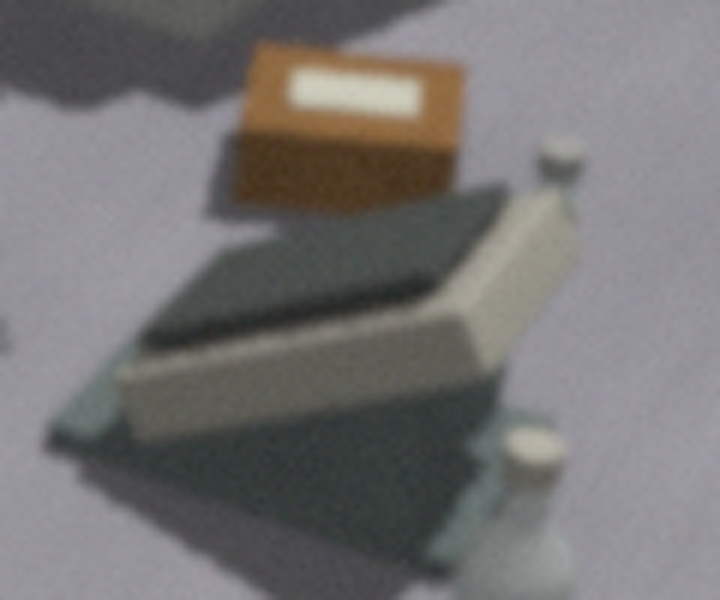

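View pics/z4.png

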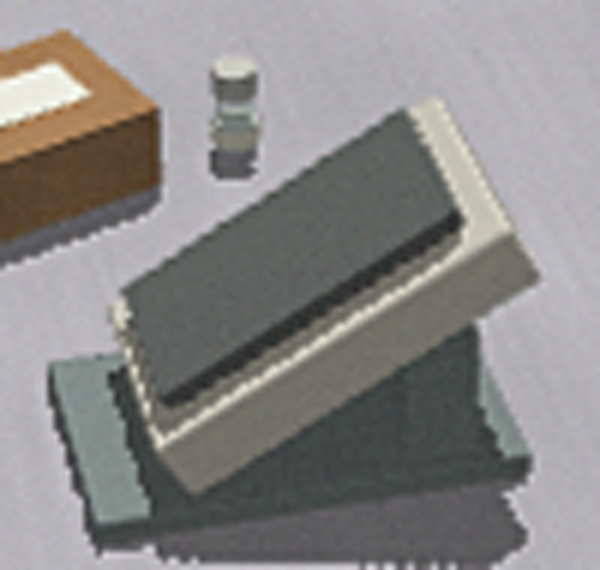

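```bash
cat >> h.py <<'E'
def ray(c,p):
    W=c['world_to_cam'];R=W[:3,:3];t=W[:3,3]
    d=R.T@np.array([(p[0]-c['cx'])/c['fx'],(p[1]-c['cy'])/c['fy'],1]); return -R.T@t,d
def onz(c,p,z):
    o,d=ray(c,p); return o+d*(z-o[2])/d[2]
def tri(c1,p1,c2,p2):
    o1,d1=ray(c1,p1);o2,d2=ray(c2,p2)
    s=np.linalg.lstsq(np.stack([d1,-d2],1),o2-o1,rcond=None)[0]
    a=o1+s[0]*d1;b=o2+s[1]*d2; return (a+b)/2,np.linalg.norm(a-b)
def proj(c,P):
    q=c['world_to_cam'][:3,:3]@P+c['world_to_cam'][:3,3]; return q[:2]/q[2]*c['fx']+[c['cx'],c['cy']]
E
python3 - <<'E'
from h import *
import pickle
np.set_printoptions(precision=1,suppress=True)
d=pickle.load(open('c0.pkl','rb'));S=d['scene'];D=d['side']
pl={'lf':((286.7,151.7),(240.3,158.7),65),'ln':((274.7,165.8),(246.7,176.7),65),'hf':((334.2,140.8),(287.5,128),145),'hn':((321.7,157.5),(297,145.5),145)}
for k,(a,b,z) in pl.items(): print(k,onz(S,a,z)[:2],onz(D,b,z)[:2],tri(S,a,D,b))
f=lambda p:(140+p[0]/5,190+p[1]/5); g=lambda p:(210+p[0]/5,230+p[1]/5)
print('top');
for a,b in [((167,82),(155,127))]: print(onz(S,f(a),121),onz(D,g(b),121),tri(S,f(a),D,g(b)))
for p in [(125,95),(172,55),(208,72),(165,108)]: print('Stop',onz(S,f(p),121)[:2])
for p in [(117,105),(178,95),(192,148),(135,158)]: print('Dtop',onz(D,g(p),121)[:2])
for p,z in [((60,245),5),((268,378),5),((112,418),0),((88,207),36),((205,207),36)]: print('foot',z,onz(D,g(p),z)[:2])
for p,z in [((65,310),5),((185,362),0),((298,230),5),((240,178),36),((92,260),36)]: print('Sfoot',z,onz(S,f(p),z)[:2])
# yellow top, roundprobe top, bottle, cup
print('yellow',onz(S,f((252,258)),115),onz(D,g((422,213)),115))
print('round',onz(S,f((562,240)),106),onz(D,g((587,45)),106))
print('bottle',onz(S,(338,186),150),onz(D,(340,162),150))
E
```

```text
lf [533.6 207.4] [530.7 210.8] (array([531.1, 213.2,  62.1]), np.float64(1.8892291866636253))
ln [539.7 124. ] [533.4 124. ] (array([534.8, 133.4,  57.8]), np.float64(0.20998042601088282))
hf [671.  208.1] [669.  214.9] (array([669.1, 214.8, 143. ]), np.float64(3.5117177909423374))
hn [676.2 114. ] [672.  124.6] (array([672.7, 125.7, 140.7]), np.float64(5.783263262080018))
top
[ 466.6 -211.   121. ] [ 462.5 -208.1  121. ] (array([ 462.8, -206.4,  117.5]), np.float64(2.2714121443361415))
Stop [ 456.9 -227.7]
Stop [ 456.1 -195.1]
Stop [ 477.5 -195.9]
Stop [ 477.4 -225.2]
Dtop [ 449.  -192.3]
Dtop [ 475.1 -192.3]
Dtop [ 475.4 -222.9]
Dtop [ 451.5 -223.2]
foot 5 [ 420.7 -164.1]
foot 5 [ 498.7 -256.8]
foot 0 [ 429.5 -259.3]
foot 36 [ 434.6 -171.3]
foot 36 [ 485.9 -182.6]
Sfoot 5 [ 433.3 -262.5]
Sfoot 0 [ 498. -255.]
Sfoot 5 [ 492.4 -162.4]
Sfoot 36 [ 468.6 -173.3]
Sfoot 36 [ 446.3 -252.8]
yellow [ 562.9 -273.8  115. ] [ 560.2 -271.9  115. ]
round [ 658.9 -190.5  106. ] [ 657.5 -187.7  106. ]
bottle [758.7  16.7 150. ] [755.1  21.8 150. ]
```

```bash
cat >> h.py <<'E'
np.set_printoptions(precision=2,suppress=True)
def pose():
    o=bot.get_obs(); return o, o['tool_pos'], Ro.from_euler('xyz',o['tcp_rot']).as_matrix()
def shift(tgt):
    o,p,R=pose(); return R.T@(np.array(tgt)-p)
def st():
    o,p,R=pose(); print('t',round(o['time'],2),'p',p,'R cols\n',R,'\nq',o['joint_positions'],'F',o['contact_force'],'M',o['moment'],'w',o['grip_width'])
E
python3 - <<'E'
from h import *
import pickle
d=pickle.load(open('c0.pkl','rb'));S=d['scene'];D=d['side']
for p in [(240,103),(282,112),(325,88)]: print(onz(S,p,0))
print('box',onz(D,(228,150),0),onz(D,(202,140),0),onz(D,(246,135),0))
st(); print(shift([600,60,300]))
E
```

```text
[169.  520.4   0. ]
[342.94 541.37   0.  ]
[390.2  834.87   0.  ]
box [513.29 357.12   0.  ] [438.61 433.94   0.  ] [584.84 430.41   0.  ]
t 0.15 p [172.87 495.44 248.23] R cols
 [[-0.94  0.33 -0.  ]
 [ 0.33  0.94 -0.  ]
 [ 0.   -0.   -1.  ]] 
q [ 1.09  0.34  1.52 -0.    1.28 -0.15] F [ 0.04 -0.53 -0.54] M [ 0.01  0.01 -0.05] w 91.698659737865
[-546.76 -270.4   -51.54]
```

>>> play_rows(
  moves=[0, -20, -30, -10, 0, 0, -45, -60, -20, 7, 0, -75, -85, -30, 14, 0, -110, -105, -40, 21, 0, -145, -125, -45, 28, 0, -180, -145, -50, 35, 0, -215, -165, -50, 42, 0, -250, -180, -50, 49],
)

```text
time: 0.82
tool_pos: [350.3, 241.4, 299.2]
tcp_rot: [3.141, 0.0, 1.944]
contact_force: [0.5, 0.9, -0.7]
grip_width: 91.8
```

```bash
python3 -c "
from h import *
st(); print(shift([740,0,300]))"
```

```text
t 0.82 p [350.32 241.38 299.16] R cols
 [[-0.37  0.93  0.  ]
 [ 0.93  0.37  0.  ]
 [-0.    0.   -1.  ]] 
q [ 0.42  0.12  1.68 -0.    1.34  0.05] F [ 0.54  0.94 -0.69] M [ 0.02 -0.02 -0.03] w 91.77369263643506
[-366.97  274.67   -0.63]
```

>>> play_rows(
  moves=[0, -30, 20, 0, 7, 0, -60, 45, 0, 14, 0, -95, 70, 0, 21.4, 0, -128, 94, 0, 21.4, 0, -160, 118, 0, 21.4, 0, -193, 142, 0, 21.4, 0, -226, 166, 0, 21.4, 0, -258, 190, 0, 21.4],
)

```text
time: 1.48
tool_pos: [623.2, 72.7, 298.2]
tcp_rot: [-3.141, -0.0, 1.577]
contact_force: [0.5, 1.3, 0.3]
grip_width: 91.7
```

```bash
python3 -c "
from h import *
st(); print(shift([740,0,300]))"
```

```text
t 1.48 p [623.15  72.68 298.24] R cols
 [[-0.01  1.   -0.  ]
 [ 1.    0.01  0.  ]
 [ 0.   -0.   -1.  ]] 
q [-0.01  0.51  1.12  0.    1.51 -0.01] F [0.52 1.3  0.27] M [-0.11  0.04  0.03] w 91.68462735324415
[-73.37 116.42  -1.85]
```

>>> play_rows(
  moves=[0, 0, 40, 0, 0, 0, 0, 80, 0, 0, 0, 0, 120, 0, 0, 0, 0, 160, 0, 0, 0, 0, 200, 0, 0, 0, 0, 240, 0, 0, 0, 0, 280, 0, 0, 0, 0, 280, 0, 0],
)

```text
time: 2.15
tool_pos: [823.9, 70.6, 266.4]
tcp_rot: [3.124, -0.003, 1.577]
contact_force: [0.2, -0.1, -2.7]
grip_width: 92.0
```

```bash
python3 -c "
from h import *
st()"
```

```text
t 2.15 p [823.87  70.6  266.43] R cols
 [[-0.01  1.    0.02]
 [ 1.    0.01  0.  ]
 [ 0.    0.02 -1.  ]] 
q [-0.01  1.11  0.04  0.    1.98 -0.01] F [ 0.18 -0.1  -2.68] M [-0.1   0.02 -0.02] w 92.02566374623463
```

>>> play_rows(
  moves=[0, 0, 0, 0, 0, 0, 0, 0, -20, 0, 0, 0, 0, -20, 0],
)

```text
time: 2.4
tool_pos: [816.9, 70.6, 299.6]
tcp_rot: [3.099, -0.003, 1.577]
contact_force: [-0.1, 0.1, 1.7]
grip_width: 91.6
```

```bash
python3 -c "
from h import *
st()"
```

```text
t 2.4 p [816.88  70.59 299.6 ] R cols
 [[-0.01  1.    0.04]
 [ 1.    0.01  0.  ]
 [ 0.    0.04 -1.  ]] 
q [-0.01  1.07  0.04  0.    1.99 -0.01] F [-0.15  0.08  1.66] M [-0.07  0.11  0.03] w 91.56205291138312
```

>>> play_rows(
  moves=[0, 0, -40, 0, 0, 0, 0, -80, 0, 0, 0, 0, -120, 0, 0, 0, 0, -120, 0, 0],
)

```text
time: 2.73
tool_pos: [726.8, 69.9, 295.4]
tcp_rot: [3.098, -0.003, 1.577]
contact_force: [1.5, -0.0, 1.0]
grip_width: 91.5
```

```bash
python3 -c "
from h import *
st()"
```

```text
t 2.73 p [726.79  69.86 295.42] R cols
 [[-0.01  1.    0.04]
 [ 1.    0.01  0.  ]
 [ 0.    0.04 -1.  ]] 
q [-0.01  0.71  0.78  0.    1.61 -0.02] F [ 1.54 -0.04  0.96] M [-0.12  0.04 -0.01] w 91.50527796229521
```

>>> play_rows(
  moves=[0, 0, 1000, 0, 0, 0, 0, 1000, 0, 0, 0, 0, 1000, 0, 0, 0, 0, 1000, 0, 0, 0, 0, 1000, 0, 0, 0, 0, 1000, 0, 0],
)

```text
time: 3.23
tool_pos: [840.8, 63.9, 262.0]
tcp_rot: [3.076, -0.005, 1.577]
contact_force: [-0.0, 0.6, 0.0]
grip_width: 91.6
```

```bash
python3 -c "
from h import *
st()"
```

```text
t 3.23 p [840.84  63.88 261.96] R cols
 [[-0.01  1.    0.07]
 [ 1.    0.01  0.01]
 [ 0.01  0.07 -1.  ]] 
q [-0.02  1.11  0.04  0.01  1.92 -0.02] F [-0.    0.56  0.02] M [-0.1   0.06  0.01] w 91.62214970643252
```

>>> play_rows(
  moves=[0, 0, 1000, 0, 0, 0, 0, 1000, 0, 0, 0, 0, 1000, 0, 0],
)

```text
time: 3.48
tool_pos: [862.9, 57.6, 236.1]
tcp_rot: [3.038, -0.007, 1.578]
contact_force: [-0.1, -0.4, -0.5]
grip_width: 91.8
```

>>> play_rows(
  moves=[0, 0, 0, -1000, 0, 0, 0, 0, -1000, 0, 0, 0, 0, -1000, 0],
)

```text
time: 3.73
tool_pos: [817.6, 54.5, 342.5]
tcp_rot: [3.032, -0.008, 1.577]
contact_force: [-0.8, 0.1, 1.9]
grip_width: 91.7
```

>>> play_rows(
  moves=[0, 0, 1000, 0, 0, 0, 0, 1000, 0, 0, 0, 0, 1000, 0, 0, 0, 0, 1000, 0, 0, 0, 0, 1000, 0, 0, 0, 0, 1000, 0, 0, 0, 0, 1000, 0, 0, 0, 0, 1000, 0, 0],
)

```text
time: 4.4
tool_pos: [865.4, 42.8, 262.1]
tcp_rot: [3.0, -0.009, 1.578]
contact_force: [-0.1, 0.2, 0.5]
grip_width: 91.9
```

```bash
python3 -c "
from h import *
st()"
```

```text
t 4.4 p [865.45  42.8  262.12] R cols
 [[-0.01  0.99  0.14]
 [ 1.    0.01  0.01]
 [ 0.01  0.14 -0.99]] 
q [-0.04  1.12  0.04  0.02  1.85 -0.04] F [-0.08  0.22  0.55] M [-0.13  0.11 -0.03] w 91.9104719502997
```

>>> play_rows(
  moves=[0, 0, 1000, -200, 0],
)

```text
time: 4.48
tool_pos: [873.4, 41.6, 262.0]
tcp_rot: [2.975, -0.01, 1.578]
contact_force: [-0.6, 0.4, 0.0]
grip_width: 91.7
```

>>> play_rows(
  moves=[0, 0, 1000, -200, 0],
)

```text
time: 4.57
tool_pos: [881.4, 40.3, 265.8]
tcp_rot: [2.945, -0.011, 1.578]
contact_force: [0.0, 0.9, 0.5]
grip_width: 91.8
```

>>> play_rows(
  moves=[0, 0, 1000, -500, 0],
)

```text
time: 4.65
tool_pos: [884.4, 39.0, 276.8]
tcp_rot: [2.921, -0.012, 1.578]
contact_force: [0.6, -0.5, -1.8]
grip_width: 92.4
```

>>> play_rows(
  moves=[0, 0, 1000, 0, 0],
)

```text
time: 4.73
tool_pos: [893.9, 38.0, 280.6]
tcp_rot: [2.886, -0.013, 1.579]
contact_force: [1.0, -0.2, 1.2]
grip_width: 91.6
```

```bash
python3 -c "
from h import *
st()"
```

```text
t 4.73 p [893.9   37.95 280.63] R cols
 [[-0.01  0.97  0.25]
 [ 1.    0.    0.01]
 [ 0.01  0.25 -0.97]] 
q [-0.05  1.1   0.04  0.03  1.75 -0.05] F [ 1.   -0.21  1.18] M [-0.11  0.19 -0.01] w 91.58160830930989
```

```bash
python3 -c "
from h import *
print(shift([600,70,330]),shift([350,70,330]))"
```

```text
[  35.   -271.79 -121.46] [  36.96 -513.69 -184.53]
```

>>> play_rows(
  moves=[0, 4, -34, -15, 0, 0, 9, -68, -30, 0, 0, 13, -102, -45, 0, 0, 18, -136, -60, 0, 0, 22, -170, -75, 0, 0, 26, -204, -90, 0, 0, 31, -238, -105, 0, 0, 35, -272, -115, 0],
)

```text
time: 5.4
tool_pos: [629.4, 67.1, 321.5]
tcp_rot: [2.886, -0.013, 1.579]
contact_force: [1.2, 0.5, 1.9]
grip_width: 91.8
```

>>> play_rows(
  moves=[0, 0, -38, -10, 0, 0, 0, -76, -20, 0, 0, 0, -114, -30, 0, 0, 0, -152, -40, 0, 0, 0, -190, -50, 0, 0, 0, -228, -60, 0, 0, 0, -266, -70, 0],
)

```text
time: 5.98
tool_pos: [354.6, 64.9, 322.2]
tcp_rot: [2.887, -0.013, 1.579]
contact_force: [0.4, 0.2, 0.4]
grip_width: 91.7
```

```bash
python3 -c "
from h import *
st()"
```

```text
t 5.98 p [354.59  64.86 322.17] R cols
 [[-0.01  0.97  0.25]
 [ 1.    0.    0.01]
 [ 0.01  0.25 -0.97]] 
q [-0.06 -0.18  1.93  0.03  1.14 -0.07] F [0.42 0.25 0.42] M [-0.07  0.25  0.02] w 91.662876901838
```

>>> play_rows(
  moves=[0, 0, -40, -10, 0, 0, 0, -80, -20, 0, 0, 0, -120, -30, 0, 0, 0, -160, -40, 0],
)

```text
time: 6.32
tool_pos: [189.4, 63.8, 320.9]
tcp_rot: [2.887, -0.012, 1.58]
contact_force: [-0.0, 0.5, 1.2]
grip_width: 91.9
```

```bash
python3 -c "
from h import *
st()"
```

```text
t 6.32 p [189.43  63.83 320.88] R cols
 [[-0.01  0.97  0.25]
 [ 1.    0.01  0.01]
 [ 0.01  0.25 -0.97]] 
q [-0.15 -0.58  2.13  0.05  1.34 -0.17] F [-0.03  0.51  1.15] M [-0.14  0.22  0.03] w 91.91496555795196
```

```bash
python3 - <<'E'
from h import *
from scipy.optimize import least_squares
q=np.array([[1.09,.342,1.525,0,1.275,-.15],[.42,.12,1.68,0,1.34,.05],[-.01,.51,1.12,0,1.51,-.01],[-.01,1.11,.04,0,1.98,-.01],[-.01,1.07,.04,0,1.99,-.01],[-.01,.71,.78,0,1.61,-.02],[-.05,1.1,.04,.03,1.75,-.05],[-.06,-.18,1.93,.03,1.14,-.07],[-.15,-.58,2.13,.05,1.34,-.17]])
p=np.array([[172.9,495.4,248.2],[350.3,241.4,299.2],[623.2,72.7,298.2],[823.9,70.6,266.4],[816.9,70.6,299.6],[726.8,69.9,295.4],[893.9,38,280.6],[354.6,64.9,322.2],[189.4,63.8,320.9]])
def fk(v,q):
    h,off,a,L1,L2,Lt,b=v
    s2=q[:,1];s3=s2+q[:,2];s5=s3+q[:,4]
    r=a+L1*np.sin(s2)+L2*np.sin(s3)+b*np.cos(s3)+Lt*np.sin(s5)
    z=h+L1*np.cos(s2)+L2*np.cos(s3)-b*np.sin(s3)+Lt*np.cos(s5)
    c,s=np.cos(q[:,0]),np.sin(q[:,0])
    return np.stack([r*c-off*s,r*s+off*c,z],1)
f=least_squares(lambda v:(fk(v,q)-p).ravel(),[190,78,0,580,335,380,0],loss='soft_l1')
print(f.x);print(fk(f.x,q)-p)
E
```

```text
[235.64  79.    -1.11 505.32 380.43 305.51  48.8 ]
[[ -3.44   0.28   0.26]
 [  0.31   1.69  -1.34]
 [  0.5    0.07   1.72]
 [ -0.92   0.18  -0.7 ]
 [  1.17   0.22  -1.14]
 [ -1.94   1.86   0.27]
 [  0.28  -3.65   2.88]
 [ -0.38  -7.04  -1.13]
 [ -0.23 -12.49   0.65]]
```

```bash
python3 -c "
from h import *
for t in ([300,20,320],[420,-120,300],[420,-205,260]): print(shift(t))"
```

```text
[-44.81 106.54  28.1 ]
[-186.11  216.85   75.72]
[-271.59  206.29  113.23]
```

>>> play_rows(
  moves=[0, -10, 38, 9, 0, 0, -25, 74, 18, 7, 0, -45, 106, 28, 14, 0, -75, 130, 38, 21, 0, -105, 154, 48, 28, 0, -135, 178, 58, 35, 0, -165, 200, 68, 42, 0, -186, 215, 76, 49],
)

```text
time: 6.98
tool_pos: [421.8, -123.8, 298.4]
tcp_rot: [2.981, -0.199, 0.73]
contact_force: [-0.7, 0.1, 0.2]
grip_width: 92.1
```

```bash
python3 -c "
from h import *
st()
for t in ([400,-205,270],): print(shift(t))"
```

```text
t 6.98 p [ 421.79 -123.8   298.37] R cols
 [[ 0.73  0.64  0.25]
 [ 0.65 -0.76  0.01]
 [ 0.2   0.16 -0.97]] 
q [-0.56  0.01  1.82  0.16  1.1   0.24] F [-0.72  0.1   0.15] M [-0.06  0.29  0.03] w 92.09482046161601
[-74.62  43.14  21.06]
```

>>> play_rows(
  moves=[0, -12, 8, 4, 7, 0, -25, 16, 8, 14, 0, -38, 23, 12, 21, 0, -50, 30, 16, 28, 0, -63, 37, 19, 35, 0, -75, 43, 21, 41, 0, -75, 43, 21, 41],
)

```text
time: 7.57
tool_pos: [397.8, -204.2, 269.5]
tcp_rot: [-3.13, -0.252, -0.001]
contact_force: [-0.7, -0.5, 0.1]
grip_width: 92.1
```

```bash
python3 -c "
from h import *
import pickle
st()
o=bot.get_obs()
d={'obs':o}
d['wrist']=cap('wrist','w1.png');d['scene']=cap('scene','s1.png');d['side']=cap('side','d1.png')
pickle.dump(d,open('c1.pkl','wb'))
"
```

```text
t 7.57 p [ 397.78 -204.2   269.46] R cols
 [[ 0.97  0.    0.25]
 [-0.   -1.    0.01]
 [ 0.25 -0.01 -0.97]] 
q [-0.77  0.07  1.84  0.21  1.06  0.71] F [-0.66 -0.46  0.06] M [-0.01  0.3  -0.02] w 92.12669065153999
```

View pics/w1.png

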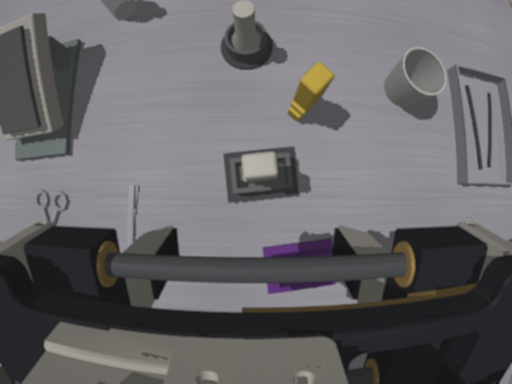

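View pics/d1.png

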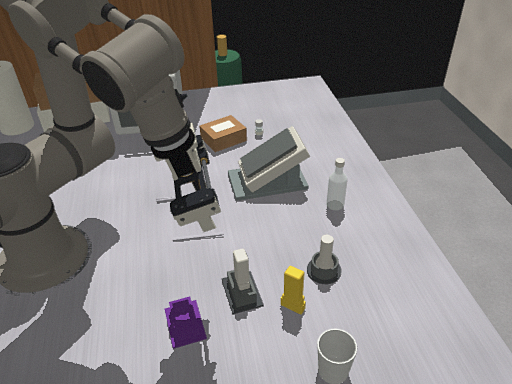

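```bash
python3 - <<'E'
import cv2,pickle
d=pickle.load(open('c1.pkl','rb'))
c=cv2.cvtColor(d['wrist']['color'],cv2.COLOR_RGB2BGR)
cv2.imwrite('pics/w1z.png',cv2.resize(c[140:210,215:310],None,fx=8,fy=8,interpolation=cv2.INTER_CUBIC))
cv2.imwrite('pics/w1p.png',cv2.resize(c[0:170,0:120],None,fx=4.5,fy=3.5,interpolation=cv2.INTER_CUBIC))
E
```

```text
(no output)
```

View pics/w1z.png

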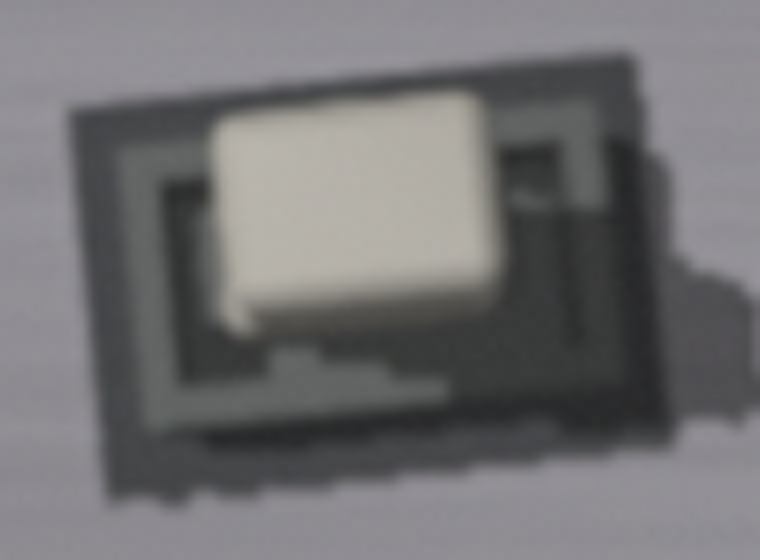

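```bash
cat >> h.py <<'E'
def wray(c,o,p):
    R=Ro.from_euler('xyz',o['tcp_rot']).as_matrix(); T=c['T_tool_cam']
    v=np.array([p[0]-c['cx'],p[1]-c['cy']]);r=np.hypot(*v);th=r/c['fx']
    d=np.array([*(np.sin(th)*v/r),np.cos(th)])
    return R@T[:3,3]+o['tool_pos'], R@T[:3,:3]@d
def wz(c,o,p,z):
    a,d=wray(c,o,p); return a+d*(z-a[2])/d[2]
E
python3 - <<'E'
from h import *
import pickle
d=pickle.load(open('c1.pkl','rb'));c=d['wrist'];o=d['obs']
f=lambda p:(215+p[0]/8,140+p[1]/8)
def rep(n,pts,z):
    P=np.array([wz(c,o,f(p),z)[:2] for p in pts]); print(n,P.tolist() if 0 else P.round(1),'mean',P.mean(0)); return P
def yaws(P):
    e=np.roll(P,-1,0)-P; print(np.degrees(np.arctan2(e[:,1],e[:,0])),np.hypot(*e.T))
yaws(rep('foot',[(72,108),(632,55),(672,445),(108,500)],5))
yaws(rep('top',[(212,115),(482,90),(498,275),(228,298)],121))
yaws(rep('rim',[(118,148),(605,98),(625,390),(150,432)],36))
# plate corners in wrist
c0=cv2.cvtColor(c['color'],cv2.COLOR_RGB2BGR)
E
```

```text
foot [[ 488.5 -157.7]
 [ 498.1 -255.9]
 [ 429.6 -262.8]
 [ 419.8 -164.4]] mean [ 458.99 -210.18]
[ -84.41 -174.31   95.69    5.55] [98.71 68.82 98.88 68.99]
top [[ 472.1 -189. ]
 [ 475.3 -222.9]
 [ 452.  -224.9]
 [ 449.  -191.1]] mean [ 462.12 -206.96]
[ -84.55 -175.21   95.01    5.23] [34.06 23.42 33.88 23.16]
rim [[ 477.8 -168.9]
 [ 486.1 -247.7]
 [ 438.8 -250.8]
 [ 431.8 -174.3]] mean [ 458.61 -210.42]
[ -83.94 -176.25   95.19    6.7 ] [79.26 47.45 76.83 46.25]
```

View pics/w1p.png

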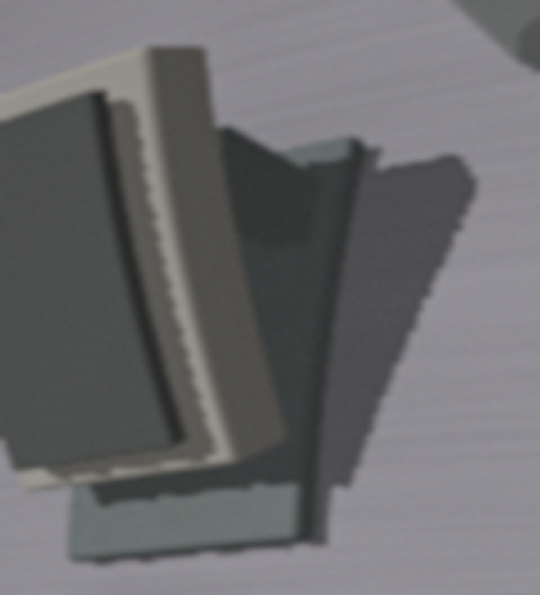

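```bash
python3 - <<'E'
from h import *
import pickle
d=pickle.load(open('c1.pkl','rb'));c=d['wrist'];o=d['obs']
g=lambda p:(p[0]/4.5,p[1]/3.5)
def L(n,p,q,z1,z2):
    a=wz(c,o,g(p),z1);b=wz(c,o,g(q),z2);e=b-a;print(n,a[:2],b[:2],np.degrees(np.arctan2(e[1],e[0])),np.hypot(*e[:2]))
L('plate side',(185,440),(103,92),65,145)
L('foot low edge',(70,557),(300,543),12,12)
L('foot side edge',(300,543),(355,140),12,12)
L('slab low edge',(25,485),(235,462),56,56)
d0=pickle.load(open('c0.pkl','rb'));S=d0['scene'];D=d0['side']
h=lambda p:(220+p[0]/6,110+p[1]/6); s=lambda p:(250+p[0]/6,110+p[1]/6)
def M(n,c,f,p,q,z1,z2):
    a=onz(c,f(p),z1);b=onz(c,f(q),z2);e=b-a;print(n,a[:2],b[:2],np.degrees(np.arctan2(e[1],e[0])),np.hypot(*e[:2]))
M('D foot low',D,h,(95,525),(50,365),12,12)
M('D foot side',D,h,(95,525),(528,462),12,12)
M('D plate side',D,h,(160,400),(462,213),65,145)
M('D plate far',D,h,(122,292),(405,108),65,145)
M('D plate low',D,h,(160,400),(122,292),65,65)
M('D plate high',D,h,(462,213),(405,108),145,145)
M('S foot side',S,s,(50,440),(435,570),0,0)
E
```

```text
plate side [534.07 117.25] [664.54 117.95] 0.3077951925963437 130.47147790645067
foot low edge [494.67 228.63] [494.19 101.16] -90.21598815674444 127.47195340369498
foot side edge [494.19 101.16] [701.1  106.76] 1.5504385036632102 206.98838055812627
slab low edge [524.49 212.81] [524.34  99.98] -90.07519051828007 112.83730086551407
D foot low [497.87 106.59] [496.06 231.93] 90.8248965728148 125.36020690837651
D foot side [497.87 106.59] [703.58 106.53] -0.01416874485147316 205.70719235923
D plate side [533.33 124.17] [671.99 124.57] 0.16432926239576456 138.66180092025255
D plate far [530.83 210.98] [669.02 214.92] 1.636581938466978 138.24862587075137
D plate low [533.33 124.17] [530.83 210.98] 91.64977955397084 86.84068672770485
D plate high [671.99 124.57] [669.02 214.92] 91.88210906840476 90.40412843387544
S foot side [499.14 105.74] [696.29 113.53] 2.262286207255747 197.30637206387473
```

```bash
python3 - <<'E'
from h import *
np.set_printoptions(precision=4,suppress=True)
o,p,R=pose(); print(R, 'alpha',np.degrees(np.arctan2(R[1,2],R[0,2])),'tilt',np.degrees(np.arccos(-R[2,2])),'turn',np.degrees(np.arctan2(-R[2,1],R[2,0])))
q=o['joint_positions'];print(q)
F=np.array([461.7,-207.5,86])
print(shift(F+[0,0,90]),shift(F))
E
```

```text
[[ 0.9684  0.0101  0.2493]
 [ 0.0071 -0.9999  0.0131]
 [ 0.2494 -0.0109 -0.9683]] alpha 3.0065417587184164 tilt 14.454539389192021 turn 2.504811170716905
[-0.7659  0.0685  1.846   0.2102  1.0622  0.7086]
[ 38.3027   7.1869 106.3134] [ 15.8591   8.1687 193.4645]
```

>>> play_rows(
  moves=[0, 20, 4, 30, -2.5, 0, 38, 7, 65, -2.5, 0, 38, 7, 106, -2.5, 0, 32, 7.5, 130, -2.5, 0, 25, 8, 158, -2.5, 0, 20, 8, 178, -2.5, 0, 16, 8, 193, -2.5, 0, 16, 8, 193, -2.5],
)

```text
time: 8.38
tool_pos: [460.1, -205.2, 82.9]
tcp_rot: [-3.136, -0.247, 0.052]
contact_force: [-0.4, -0.1, -0.4]
grip_width: 92.0
```

```bash
python3 - <<'E'
from h import *
st()
cap('side','d2.png');c=cap('wrist','w2.png')
for n in ['d2']:
    im=cv2.imread('pics/d2.png')[200:330,180:340]; cv2.imwrite('pics/d2z.png',cv2.resize(im,None,fx=4.5,fy=4.5))
E
```

```text
t 8.38 p [ 460.13 -205.21   82.93] R cols
 [[ 0.97  0.05  0.24]
 [ 0.05 -1.    0.02]
 [ 0.24 -0.   -0.97]] 
q [-0.67  0.44  1.97  0.31  0.58  0.6 ] F [-0.38 -0.14 -0.45] M [-0.02  0.34  0.02] w 92.01783779367874
```

View pics/d2z.png

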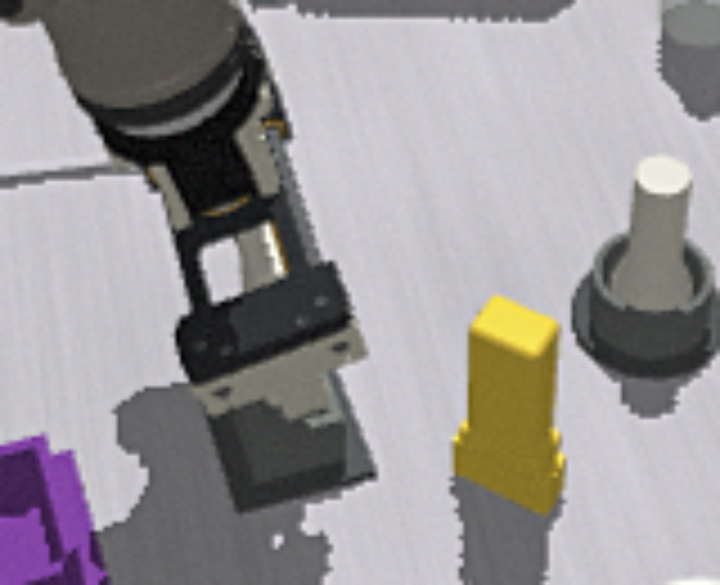

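View pics/w2.png

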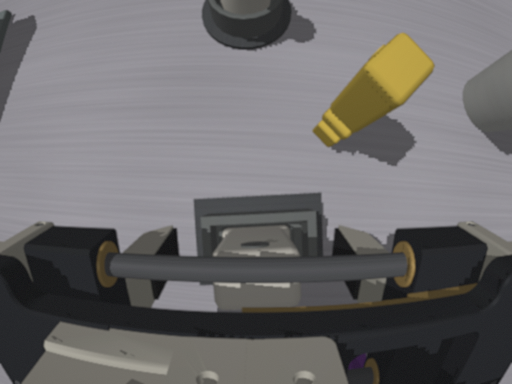

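>>> play_rows(
  moves=[80, 0, 0, 0, 0, 140, 0, 0, 0, 0, 200, 0, 0, 0, 0, 255, 0, 0, 0, 0, 255, 0, 0, 0, 0, 255, 0, 0, 0, 0, 255, 0, 0, 0, 0, 255, 0, 0, 0, 0],
)

```text
time: 9.15
tool_pos: [460.8, -206.9, 85.2]
tcp_rot: [-3.139, -0.25, 0.049]
contact_force: [0.5, 0.5, 0.3]
grip_width: 43.5
```

```bash
python3 - <<'E'
from h import *
st();print(pose()[1], shift(pose()[1]+[0,0,200]))
E
```

```text
t 9.15 p [ 460.79 -206.93   85.16] R cols
 [[ 0.97  0.05  0.25]
 [ 0.05 -1.    0.01]
 [ 0.25 -0.   -0.97]] 
q [-0.67  0.43  1.97  0.31  0.58  0.6 ] F [0.49 0.46 0.34] M [-0.07  0.33 -0.08] w 43.514709633667394
[ 460.79 -206.93   85.16] [  49.55   -0.48 -193.76]
```

>>> play_rows(
  moves=[255, 0, 0, 0, 0, 255, 0, 0, 0, 0, 255, 0, 0, 0, 0],
)

```text
time: 9.4
tool_pos: [460.7, -206.9, 85.1]
tcp_rot: [-3.139, -0.25, 0.049]
contact_force: [-1.6, -0.2, 1.1]
grip_width: 36.2
```

>>> play_rows(
  moves=[255, 2.5, 0, -9.7, 0, 255, 7.5, 0, -29, 0, 255, 12.4, 0, -48.4, 0, 255, 20, 0, -77.5, 0, 255, 29.7, 0, -116, 0, 255, 39.6, 0, -155, 0, 255, 49.5, -0.5, -194, 0, 255, 49.5, -0.5, -194, 0],
)

```text
time: 10.07
tool_pos: [463.3, -208.7, 293.4]
tcp_rot: [3.135, -0.261, 0.052]
contact_force: [0.9, -1.7, -1.2]
grip_width: 36.2
```

```bash
python3 - <<'E'
from h import *
st()
cap('side','d3.png');cap('scene','s3.png')
im=np.hstack([cv2.imread('pics/d3.png')[80:330,100:300],cv2.imread('pics/s3.png')[80:330,80:280]]); cv2.imwrite('pics/z5.png',cv2.resize(im,None,fx=2,fy=2))
E
```

```text
t 10.07 p [ 463.27 -208.7   293.41] R cols
 [[ 0.96  0.05  0.26]
 [ 0.05 -1.    0.01]
 [ 0.26  0.01 -0.97]] 
q [-0.67  0.16  1.68  0.19  1.11  0.78] F [ 0.93 -1.74 -1.21] M [-0.13  0.29 -0.02] w 36.16789832464943
```

View pics/z5.png

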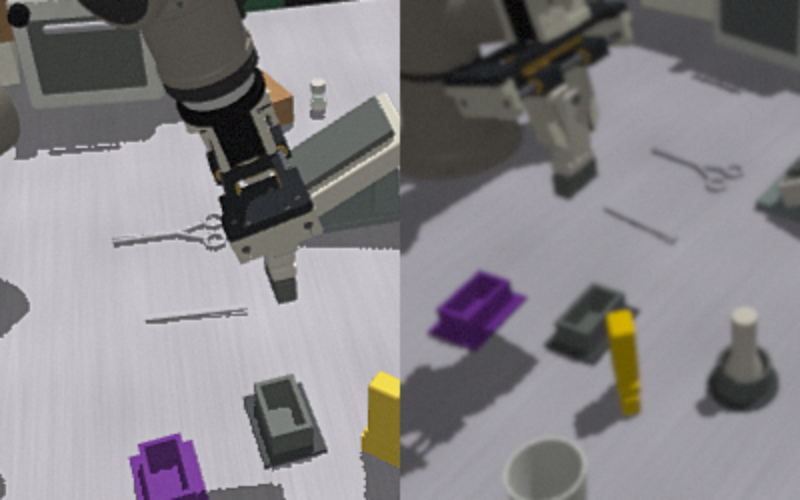

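```bash
python3 - <<'E'
from h import *
for t in ([470,-80,280],[480,20,270],[480,100,260]): print(shift(t))
E
```

```text
[  13.49 -126.38    9.96]
[  25.51 -225.75   23.45]
[  26.89 -305.64   34.18]
```

>>> play_rows(
  moves=[255, 2, -12, 1, -7, 255, 4, -28, 2, -14, 255, 6, -45, 3, -21, 255, 8, -62, 5, -28, 255, 10, -80, 6, -35, 255, 11, -97, 8, -42, 255, 12, -113, 9, -49, 255, 13, -126, 10, -56],
)

```text
time: 10.83
tool_pos: [468.0, -78.6, 276.2]
tcp_rot: [2.939, -0.139, 1.047]
contact_force: [0.2, -0.8, -2.6]
grip_width: 36.4
```

```bash
python3 - <<'E'
from h import *
st()
for t in ([470,20,280],[480,20,270],[480,100,270]): print(shift(t))
E
```

```text
t 10.83 p [468.02 -78.63 276.19] R cols
 [[ 0.5   0.83  0.24]
 [ 0.86 -0.51  0.02]
 [ 0.14  0.2  -0.97]] 
q [-0.4   0.1   1.79  0.13  1.04  0.09] F [ 0.17 -0.83 -2.59] M [-0.14  0.36 -0.01] w 36.432307611086856
[ 86.11 -48.27  -1.52]
[ 89.67 -41.91  10.6 ]
[158.29 -83.01  11.97]
```

>>> play_rows(
  moves=[255, 10, -5, 0, -7, 255, 20, -11, 0, -14, 255, 32, -17, 0, -21, 255, 44, -23, 0, -28, 255, 55, -29, 0, -35, 255, 66, -34, 0, -42, 255, 76, -40, 0, -49, 255, 86, -45, 0, -56],
)

```text
time: 11.5
tool_pos: [473.6, 17.5, 279.1]
tcp_rot: [2.913, 0.089, 2.0]
contact_force: [0.4, 0.5, -3.2]
grip_width: 36.2
```

```bash
python3 - <<'E'
from h import *
st()
for t in ([475,120,275],): print(shift(t))
E
```

```text
t 11.5 p [473.6   17.48 279.13] R cols
 [[-0.41  0.88  0.24]
 [ 0.91  0.42  0.02]
 [-0.09  0.23 -0.97]] 
q [-0.16  0.09  1.79  0.06  1.02 -0.63] F [ 0.43  0.52 -3.22] M [-0.03  0.28  0.02] w 36.17379587427335
[92.62 43.77  5.96]
```

>>> play_rows(
  moves=[255, 10, 5, 0, -7, 255, 22, 11, 1, -14, 255, 34, 17, 2, -21, 255, 46, 22, 3, -28, 255, 58, 28, 4, -35, 255, 70, 33, 5, -42, 255, 82, 39, 6, -49, 255, 92, 44, 6, -56],
)

```text
time: 12.17
tool_pos: [476.1, 119.3, 274.9]
tcp_rot: [3.089, 0.238, 2.982]
contact_force: [-1.3, -1.3, -2.8]
grip_width: 36.3
```

```bash
python3 - <<'E'
from h import *
st()
for t in ([475,165,250],): print(shift(t))
E
```

```text
t 12.17 p [476.06 119.34 274.85] R cols
 [[-0.96  0.15  0.24]
 [ 0.15  0.99  0.01]
 [-0.24  0.05 -0.97]] 
q [ 0.09  0.13  1.75 -0.01  1.01 -1.32] F [-1.35 -1.27 -2.8 ] M [-0.04  0.24 -0.03] w 36.32068797540572
[13.94 43.68 24.52]
```

>>> play_rows(
  moves=[255, 4, 15, 8, -5, 255, 9, 30, 16, -10.5, 255, 14, 44, 24, -10.5, 255, 14, 44, 24, -10.5, 255, 14, 44, 24, -10.5],
)

```text
time: 12.58
tool_pos: [475.4, 164.8, 251.1]
tcp_rot: [3.134, 0.245, -3.118]
contact_force: [0.0, 0.1, -3.6]
grip_width: 36.0
```

```bash
python3 - <<'E'
from h import *
import pickle
st()
o=bot.get_obs();d={'obs':o,'side':cap('side','d4.png'),'scene':cap('scene','s4.png'),'wrist':cap('wrist','w4.png')}
pickle.dump(d,open('c4.pkl','wb'))
im=np.hstack([cv2.imread('pics/d4.png')[50:210,160:330],cv2.imread('pics/s4.png')[50:210,190:360]]); cv2.imwrite('pics/z6.png',cv2.resize(im,None,fx=2.3,fy=2.3))
# estimate
def Rm(r):return Ro.from_euler('xyz',r).as_matrix()
Rg=Rm([-3.139,-.25,.049]); Rs=pose()[2]
v=Rg.T@np.array([1.2,0,-79.1]); print('v tool',v)
Q=Rs@Rg.T; print('probe axes now x(yaw5.. as gripped yaw2.8)\n',Q@Ro.from_euler('z',2.9,degrees=True).as_matrix())
print('face now',pose()[1]+Rs@v)
E
```

```text
t 12.58 p [475.42 164.8  251.14] R cols
 [[-0.97 -0.03  0.24]
 [-0.02  1.    0.01]
 [-0.24  0.01 -0.97]] 
q [ 0.2   0.18  1.76 -0.04  0.95 -1.37] F [ 0.04  0.09 -3.63] M [-0.01  0.27  0.02] w 36.01031865730522
v tool [-18.41   0.26  76.94]
probe axes now x(yaw5.. as gripped yaw2.8)
 [[-0.88  0.03 -0.48]
 [-0.02 -1.   -0.02]
 [-0.48 -0.01  0.88]]
face now [513.5  165.71 183.3 ]
```

View pics/z6.png

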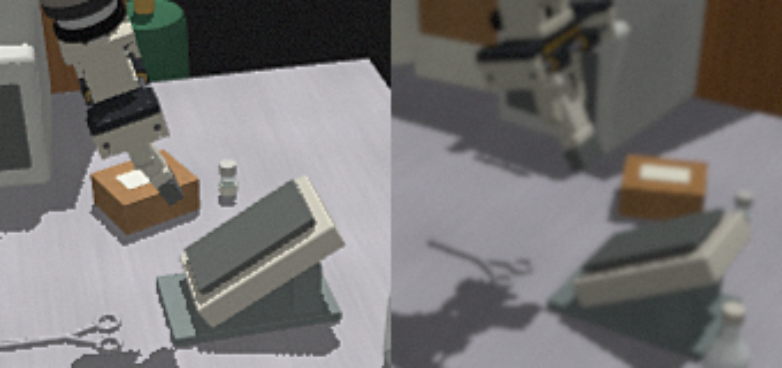

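View pics/w4.png

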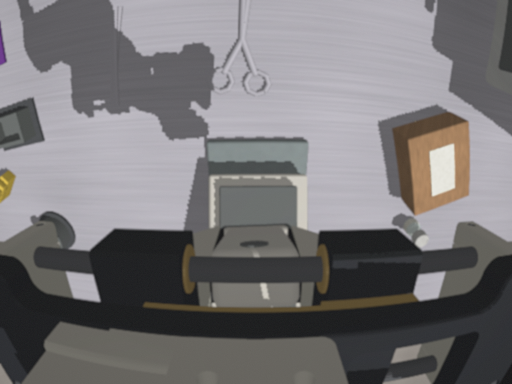

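```bash
python3 - <<'E'
from h import *
import pickle
d=pickle.load(open('c4.pkl','rb'))
c=d['side'];im=cv2.cvtColor(c['color'],cv2.COLOR_RGB2BGR)
z=cv2.resize(im[95:150,190:260],None,fx=11,fy=11,interpolation=cv2.INTER_CUBIC)
F=np.array([513.5,165.7,183.3])
for deg,col in((28.7,(0,0,255)),):
    B=Ro.from_euler('zy',[1.3,-deg],degrees=True).as_matrix()
    P=[F+B@np.array([sx*10,sy*26,h]) for sx in(-1,1) for sy in (-1,1) for h in(0,26)]
    for p in P:
        u=(proj(c,p)-[190,95])*11; cv2.circle(z,(int(u[0]),int(u[1])),4,col,-1)
cv2.imwrite('pics/z7.png',z)
E
```

```text
(no output)
```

View pics/z7.png

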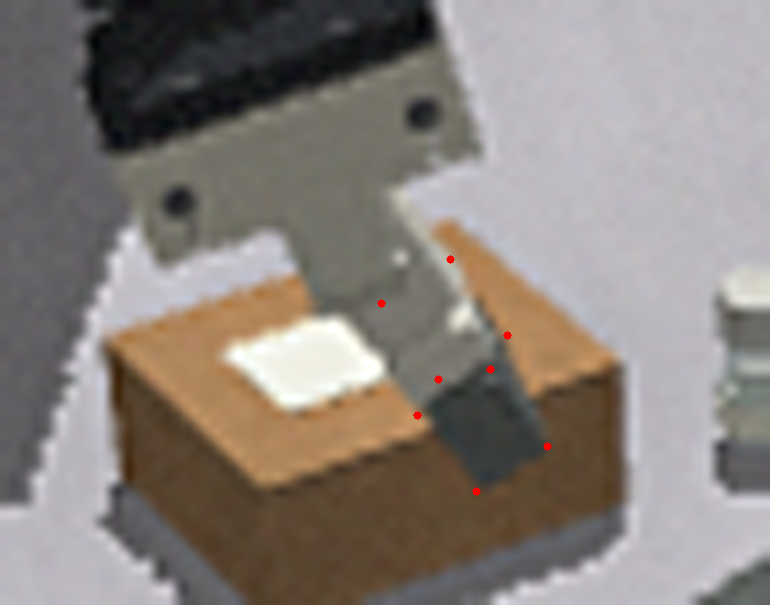

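```bash
cat >> h.py <<'E'
V=np.array([-17.9,0.26,77.0]) # TCP->face in tool frame
MID=np.array([601.5,168,105]); BY=0.9
X=np.array([np.cos(np.radians(BY))*np.cos(np.pi/6),np.sin(np.radians(BY))*np.cos(np.pi/6),.5]); N=np.array([-.5*np.cos(np.radians(BY)),-.5*np.sin(np.radians(BY)),np.cos(np.pi/6)])
Y=np.cross(N,X)
def face():
    o,p,R=pose(); f=p+R@V; e=f-MID; return np.array([e@X,e@Y,e@N])
def toface(s,l,h):
    o,p,R=pose(); return R.T@(MID+s*X+l*Y+h*N-(p+R@V))
E
python3 - <<'E'
from h import *
print(face()); print(toface(-62,0,8)); R=pose()[2]; print('tool comps N',R.T@N,'X',R.T@X,'Y',R.T@Y)
E
```

```text
[-37.59  -0.9  111.9 ]
[ -4.67  -0.21 106.63]
tool comps N [ 0.27  0.01 -0.96] X [-0.96 -0.   -0.27] Y [-0.01  1.    0.01]
```

>>> play_rows(
  moves=[255, -1, 0, 30, 0, 255, -2, 0, 60, 0, 255, -4, 0, 88, 0, 255, -5, 0, 102, 0, 255, -5, 0, 106, 0, 255, -5, 0, 106, 0, 255, -5, 0, 106, 0],
)

```text
time: 13.32
tool_pos: [508.4, 165.9, 153.2]
tcp_rot: [3.132, 0.251, -3.12]
contact_force: [-0.5, 0.4, -2.1]
grip_width: 36.3
```

```bash
cat > m.py <<'E'
from h import *
o=bot.get_obs();print('t',o['time'],'face s,l,h',face(),'F',o['contact_force'],'FN',o['contact_force']@N,'FX',o['contact_force']@X)
E
python3 m.py; python3 - <<'E'
from h import *
c=cap('side','d5.png')
im=cv2.imread('pics/d5.png')[100:200,210:320];cv2.imwrite('pics/z8.png',cv2.resize(im,None,fx=7,fy=6,interpolation=cv2.INTER_CUBIC))
E
python3 m.py
```

```text
t 13.3167 face s,l,h [-60.04   0.6    9.38] F [-0.49  0.38 -2.11] FN -1.5850404166814056 FX -1.471008843250108
t 13.3667 face s,l,h [-59.6    0.8    9.71] F [-0.55  0.73 -2.63] FN -2.006708508756246 FX -1.7825377642027125
```

View pics/z8.png

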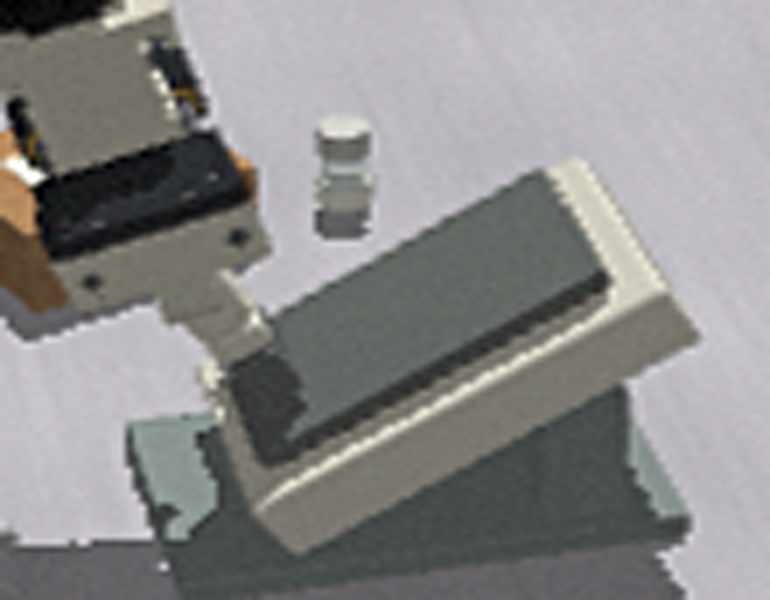

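>>> play_rows(
  moves=[255, 0.5, 0, 4, 0, 255, -0.2, 0, 6.2, 0, 255, -0.2, 0, 6.2, 0],
)

```text
time: 13.62
tool_pos: [509.8, 166.4, 146.7]
tcp_rot: [3.132, 0.251, -3.119]
contact_force: [0.4, -0.4, -3.5]
grip_width: 36.6
```

```bash
python3 m.py
```

```text
t 13.6167 face s,l,h [-62.15   1.07   2.99] F [ 0.41 -0.44 -3.45] FN -3.1876659598419823 FX -1.3804491686195006
```

>>> play_rows(
  moves=[255, -0.5, 0, 1.9, 0, 255, -0.5, 0, 1.9, 0],
)

```text
time: 13.78
tool_pos: [510.8, 166.5, 144.8]
tcp_rot: [3.132, 0.251, -3.119]
contact_force: [-0.2, 0.4, -0.3]
grip_width: 36.8
```

```bash
python3 m.py
```

```text
t 13.7833 face s,l,h [-62.11   1.17   0.87] F [-0.24  0.4  -0.25] FN -0.10040207948960128 FX -0.326194507177338
```

>>> play_rows(
  moves=[255, -0.5, 0, 1.9, 0, 255, -0.5, 0, 1.9, 0],
)

```text
time: 13.95
tool_pos: [511.8, 166.6, 143.1]
tcp_rot: [3.132, 0.251, -3.119]
contact_force: [-0.7, 1.0, 0.1]
grip_width: 36.6
```

```bash
python3 m.py
```

```text
t 13.95 face s,l,h [-62.16   1.2   -1.14] F [-0.67  0.97  0.12] FN 0.4308499736586526 FX -0.503062419412194
```

>>> play_rows(
  moves=[255, -0.5, 0, 1.9, 0, 255, -0.5, 0, 1.9, 0],
)

```text
time: 14.12
tool_pos: [512.8, 166.6, 141.3]
tcp_rot: [3.132, 0.251, -3.119]
contact_force: [-1.6, -0.5, 1.3]
grip_width: 36.1
```

```bash
python3 m.py
```

```text
t 14.1167 face s,l,h [-62.21   1.2   -3.14] F [-1.61 -0.47  1.33] FN 1.9589782221632432 FX -0.7406903177254129
```

>>> play_rows(
  moves=[255, -0.4, 0, 1.4, 0, 255, -0.4, 0, 1.4, 0],
)

```text
time: 14.28
tool_pos: [513.5, 166.7, 140.1]
tcp_rot: [3.132, 0.251, -3.119]
contact_force: [-1.7, 0.8, 2.3]
grip_width: 36.3
```

```bash
python3 m.py
```

```text
t 14.2833 face s,l,h [-62.21   1.25  -4.56] F [-1.71  0.78  2.33] FN 2.86650953793314 FX -0.3034087530072709
```

>>> play_rows(
  moves=[255, 0, 0, 0, 0],
)

```text
time: 14.37
tool_pos: [513.4, 166.6, 140.2]
tcp_rot: [3.132, 0.251, -3.119]
contact_force: [-1.5, 0.8, 2.0]
grip_width: 36.3
```

```bash
python3 m.py;  python3 - <<'E'
from h import *
c=cap('side','d6.png')
im=cv2.imread('pics/d6.png')[100:200,210:320];cv2.imwrite('pics/z9.png',cv2.resize(im,None,fx=7,fy=6,interpolation=cv2.INTER_CUBIC))
E
python3 m.py
```

```text
t 14.3667 face s,l,h [-62.22   1.22  -4.47] F [-1.53  0.76  2.02] FN 2.512123200282544 FX -0.3033649914023331
t 14.4167 face s,l,h [-62.24   1.22  -4.45] F [-1.44  0.8   2.36] FN 2.758808236100513 FX -0.050275558303876755
```

View pics/z9.png

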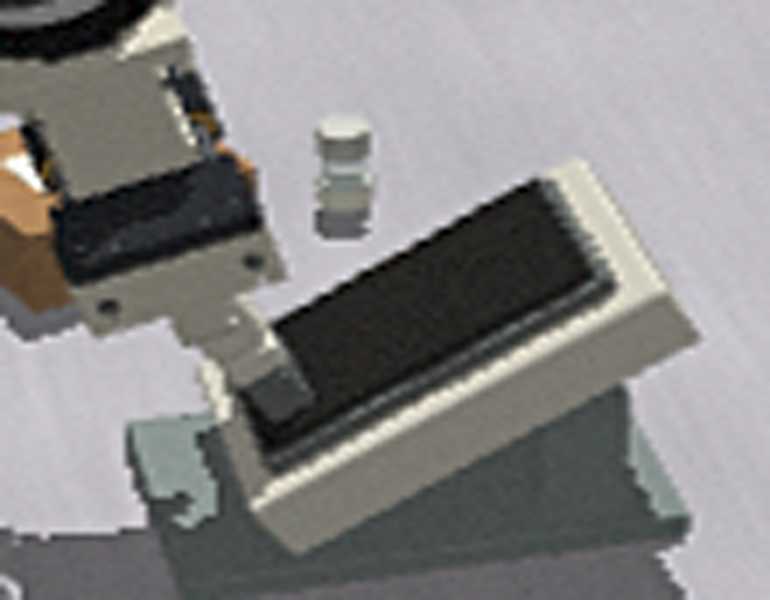

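```bash
python3 - <<'E'
from h import *
R=pose()[2]; print(R.T@X*25, R.T@N, R.T@Y)
E
```

```text
[-24.07  -0.08  -6.74] [ 0.27  0.01 -0.96] [-0.01  1.    0.01]
```

>>> play_rows(
  moves=[255, -0.3, 0, 1.1, 0, 255, -0.3, 0, 1.1, 0],
)

```text
time: 14.58
tool_pos: [514.0, 166.6, 139.1]
tcp_rot: [3.132, 0.251, -3.119]
contact_force: [-1.8, 1.4, 3.6]
grip_width: 36.6
```

```bash
python3 m.py
```

```text
t 14.5833 face s,l,h [-62.25   1.23  -5.69] F [-1.75  1.39  3.63] FN 4.005527082675524 FX 0.3168134698719145
```

>>> play_rows(
  moves=[255, -3, 0, -0.8, 0, 255, -6, 0, -1.7, 0, 255, -9, -0.1, -2.5, 0, 255, -12, -0.1, -3.4, 0, 255, -15, -0.2, -4.2, 0, 255, -18, -0.2, -5, 0, 255, -21, -0.3, -5.9, 0, 255, -24, -0.3, -6.7, 0],
)

```text
time: 15.25
tool_pos: [533.7, 166.3, 150.2]
tcp_rot: [3.133, 0.245, -3.119]
contact_force: [-5.5, -1.0, 1.1]
grip_width: 36.6
```

```bash
python3 m.py
```

```text
t 15.25 face s,l,h [-40.13   0.55  -5.83] F [-5.47 -1.02  1.14] FN 3.727759472367103 FX -4.17939265562914
```

>>> play_rows(
  moves=[255, -3, 0, -0.8, 0, 255, -6, 0, -1.7, 0, 255, -9, -0.1, -2.5, 0, 255, -12, -0.1, -3.4, 0, 255, -15, -0.2, -4.2, 0, 255, -18, -0.2, -5, 0, 255, -21, -0.3, -5.9, 0, 255, -24, -0.3, -6.7, 0],
)

```text
time: 15.92
tool_pos: [555.3, 166.5, 162.7]
tcp_rot: [3.133, 0.245, -3.119]
contact_force: [-6.1, 0.1, 0.8]
grip_width: 36.4
```

```bash
python3 m.py
```

```text
t 15.9167 face s,l,h [-15.17   0.38  -5.89] F [-6.13  0.09  0.8 ] FN 3.752735433053285 FX -4.908630353168822
```

Force is steady at the half-way level; keep going at the same pace.

>>> play_rows(
  moves=[255, -3, 0, -0.8, 0, 255, -6, 0, -1.7, 0, 255, -9, -0.1, -2.5, 0, 255, -12, -0.1, -3.4, 0, 255, -15, -0.2, -4.2, 0, 255, -18, -0.2, -5, 0, 255, -21, -0.3, -5.9, 0, 255, -24, -0.3, -6.7, 0],
)

```text
time: 16.58
tool_pos: [576.9, 166.7, 175.1]
tcp_rot: [3.133, 0.245, -3.119]
contact_force: [-6.4, -0.2, 0.9]
grip_width: 35.9
```

```bash
python3 m.py
```

```text
t 16.5833 face s,l,h [ 9.74  0.25 -5.96] F [-6.38 -0.21  0.92] FN 3.987879651133204 FX -5.066380021693105
```

>>> play_rows(
  moves=[255, -3, 0, -0.8, 0, 255, -6, 0, -1.7, 0, 255, -9, 0, -2.5, 0, 255, -12, 0, -3.4, 0, 255, -15, -0.1, -4.2, 0, 255, -18, -0.1, -5, 0, 255, -21, -0.1, -5.9, 0, 255, -24, -0.1, -6.7, 0],
)

```text
time: 17.25
tool_pos: [598.6, 167.1, 187.5]
tcp_rot: [3.133, 0.245, -3.119]
contact_force: [-6.4, -0.1, 1.1]
grip_width: 36.1
```

```bash
python3 m.py
```

```text
t 17.25 face s,l,h [34.74  0.27 -6.02] F [-6.41 -0.07  1.06] FN 4.123501692312294 FX -5.01893286185376
```

>>> play_rows(
  moves=[255, -3.4, 0, -0.9, 0, 255, -6.8, 0, -1.9, 0, 255, -10.2, 0, -2.8, 0, 255, -13.5, 0, -3.8, 0, 255, -17, -0.1, -4.7, 0, 255, -20.3, -0.1, -5.7, 0, 255, -23.7, -0.1, -6.6, 0, 255, -27, -0.1, -7.5, 0],
)

```text
time: 17.92
tool_pos: [623.0, 167.5, 201.4]
tcp_rot: [3.133, 0.245, -3.119]
contact_force: [-6.1, 0.9, 0.7]
grip_width: 36.7
```

>>> play_rows(
  moves=[255, 0, 0, 0, 0],
)

```text
time: 18.0
tool_pos: [623.6, 167.5, 201.9]
tcp_rot: [3.133, 0.246, -3.119]
contact_force: [-6.0, 0.0, 2.2]
grip_width: 36.3
```

```bash
python3 m.py; python3 - <<'E'
from h import *
st()
c=cap('side','d7.png')
im=cv2.imread('pics/d7.png')[80:190,220:340];cv2.imwrite('pics/z10.png',cv2.resize(im,None,fx=6,fy=5.4,interpolation=cv2.INTER_CUBIC))
E
```

```text
t 18.0 face s,l,h [63.72  0.33 -6.09] F [-6.04  0.02  2.2 ] FN 4.925161914948491 FX -4.133173930535635
t 18.0 p [623.61 167.5  201.89] R cols
 [[-0.97 -0.02  0.24]
 [-0.02  1.    0.01]
 [-0.24  0.01 -0.97]] 
q [ 0.15  0.48  1.47 -0.03  0.95 -1.43] F [-6.04  0.02  2.2 ] M [-0.01  1.03 -0.08] w 36.32894174190049
```

View pics/z10.png

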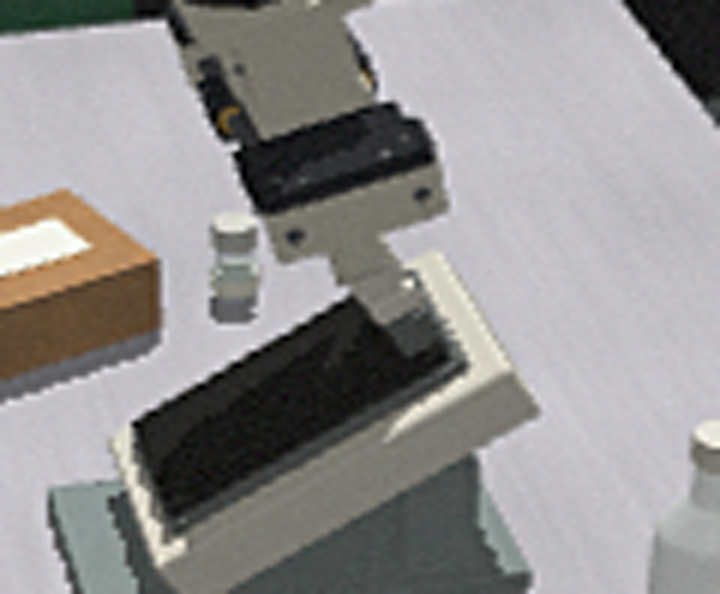

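>>> play_rows(
  moves=[255, 0.8, 0, -2.9, 0, 255, 2.2, 0, -7.7, 0, 255, 4.3, 0, -15.4, 0, 255, 8, 0, -29, 0, 255, 13.5, 0, -48, 0, 255, 19, 0, -67, 0, 255, 24.5, 0, -86, 0, 255, 27, 0, -96, 0],
)

```text
time: 18.72
tool_pos: [574.1, 165.7, 292.5]
tcp_rot: [3.132, 0.254, -3.119]
contact_force: [0.5, 0.5, -3.2]
grip_width: 36.3
```

```bash
python3 m.py; python3 - <<'E'
from h import *
st()
c=cap('side','d8.png')
im=cv2.imread('pics/d8.png')[60:190,200:340];cv2.imwrite('pics/z11.png',cv2.resize(im,None,fx=5,fy=4.5,interpolation=cv2.INTER_CUBIC))
for t in ([530,110,300],[480,20,290],): print(shift(t))
E
```

```text
t 18.7167 face s,l,h [66.81 -0.65 97.12] F [ 0.47  0.5  -3.18] FN -2.993755551905692 FX -1.1816249830320114
t 18.72 p [574.14 165.68 292.52] R cols
 [[-0.97 -0.02  0.25]
 [-0.02  1.    0.02]
 [-0.25  0.01 -0.97]] 
q [ 0.17  0.32  1.46 -0.03  1.11 -1.42] F [ 0.47  0.5  -3.18] M [0.02 0.27 0.02] w 36.27030860281297
[ 42.5  -54.63 -18.15]
[  95.33 -143.45  -22.55]
```

View pics/z11.png

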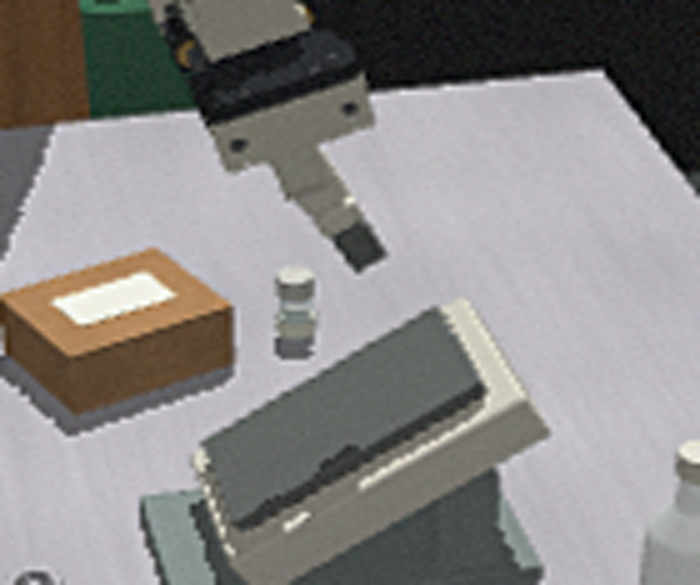

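>>> play_rows(
  moves=[255, 12, -14, -3, 7, 255, 24, -32, -6, 14, 255, 36, -50, -9, 21, 255, 48, -68, -12, 28, 255, 60, -88, -14, 35, 255, 72, -106, -17, 42, 255, 84, -124, -20, 49, 255, 95, -143, -22, 56],
)

```text
time: 19.43
tool_pos: [479.9, 19.5, 285.4]
tcp_rot: [2.927, 0.131, 2.168]
contact_force: [0.4, -0.3, -2.3]
grip_width: 36.4
```

```bash
python3 - <<'E'
from h import *
st()
for t in ([470,-90,290],[465,-165,290],): print(shift(t))
E
```

```text
t 19.43 p [479.89  19.51 285.42] R cols
 [[-0.56  0.79  0.25]
 [ 0.82  0.57  0.01]
 [-0.13  0.21 -0.97]] 
q [-0.15  0.1   1.77  0.06  1.03 -0.79] F [ 0.38 -0.3  -2.3 ] M [-0.08  0.25 -0.03] w 36.351695633788694
[-84.88 -69.53  -8.46]
[-143.59 -116.41  -10.78]
```

>>> play_rows(
  moves=[255, -14, -11, -1, 7, 255, -30, -24, -3, 14, 255, -48, -39, -4, 21, 255, -68, -55, -5, 28, 255, -88, -71, -7, 35, 255, -108, -87, -8, 42, 255, -126, -102, -10, 49, 255, -143, -116, -11, 56],
)

```text
time: 20.1
tool_pos: [466.4, -165.2, 290.5]
tcp_rot: [2.912, -0.102, 1.215]
contact_force: [1.1, 0.5, -1.9]
grip_width: 36.2
```

```bash
python3 - <<'E'
from h import *
st()
for t in ([461,-207,290],): print(shift(t))
E
```

```text
t 20.1 p [ 466.44 -165.23  290.53] R cols
 [[ 0.35  0.9   0.25]
 [ 0.93 -0.36  0.01]
 [ 0.1   0.23 -0.97]] 
q [-0.59  0.14  1.71  0.17  1.1  -0.28] F [ 1.05  0.46 -1.92] M [-0.16  0.35 -0.  ] w 36.19590560242876
[-40.89  10.01  -1.41]
```

>>> play_rows(
  moves=[255, -6, 1, 0, 7, 255, -12, 3, 0, 14, 255, -18, 4, 0, 21, 255, -24, 6, 0, 28, 255, -30, 7, -1, 35, 255, -36, 9, -1, 42, 255, -41, 10, -1, 49, 255, -41, 10, -1, 56],
)

```text
time: 20.77
tool_pos: [461.5, -206.6, 289.3]
tcp_rot: [3.098, -0.246, 0.231]
contact_force: [1.9, -0.6, -3.0]
grip_width: 36.1
```

>>> play_rows(
  moves=[255, 0, 0, 0, 5, 255, 0, 0, 0, 9, 255, 0, 0, 0, 9],
)

```text
time: 21.02
tool_pos: [461.5, -205.7, 289.4]
tcp_rot: [3.138, -0.25, 0.074]
contact_force: [-0.2, 0.1, -2.8]
grip_width: 36.3
```

```bash
python3 - <<'E'
from h import *
import pickle
st()
o=bot.get_obs();d={'obs':o}
for n,f in (('side','d9.png'),('scene','s9.png'),('wrist','w9.png')): d[n]=cap(n,f)
pickle.dump(d,open('c9.pkl','wb'))
im=np.hstack([cv2.imread('pics/d9.png')[110:330,150:330],cv2.imread('pics/s9.png')[80:300,90:270]]); cv2.imwrite('pics/z12.png',cv2.resize(im,None,fx=2.2,fy=2.2))
E
```

```text
t 21.02 p [ 461.55 -205.74  289.41] R cols
 [[ 0.97  0.07  0.25]
 [ 0.07 -1.    0.01]
 [ 0.25  0.   -0.97]] 
q [-0.67  0.16  1.68  0.18  1.12  0.76] F [-0.21  0.12 -2.82] M [-0.08  0.5   0.03] w 36.32604461358684
```

View pics/z12.png

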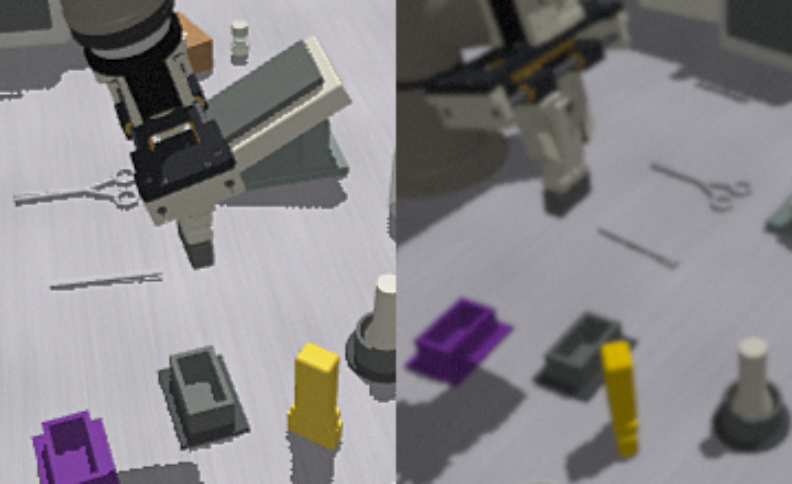

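View pics/w9.png

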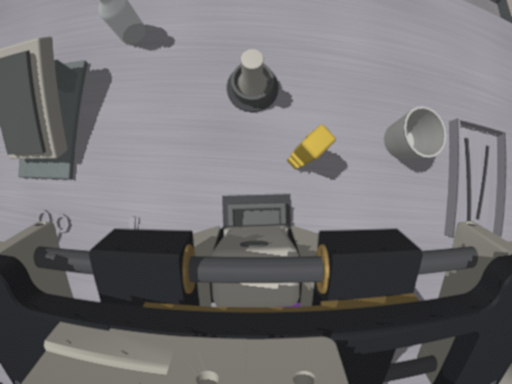

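```bash
python3 - <<'E'
from h import *
import pickle
d=pickle.load(open('c9.pkl','rb'));o=d['obs']
R=Ro.from_euler('xyz',o['tcp_rot']).as_matrix(); F=o['tool_pos']+R@V; print(F)
out=[]
for n in('side','scene'):
    c=d[n];im=cv2.cvtColor(c['color'],cv2.COLOR_RGB2BGR)
    B=Ro.from_euler('z',4.3,degrees=True).as_matrix()
    P=[F+B@np.array([sx*10,sy*26,h]) for sx in(-1,1) for sy in (-1,1) for h in(0,26)]
    u=np.array([proj(c,p) for p in P]); m=u.mean(0).astype(int)-[18,22]
    z=cv2.resize(im[m[1]:m[1]+44,m[0]:m[0]+36],None,fx=11,fy=11,interpolation=cv2.INTER_CUBIC)
    for q in u: cv2.circle(z,tuple(int(t) for t in ((q-m)*11+5)),3,(0,0,255),-1)
    out.append(z)
cv2.imwrite('pics/z13.png',np.hstack(out))
E
```

```text
[ 463.3  -206.17  210.38]
```

View pics/z13.png

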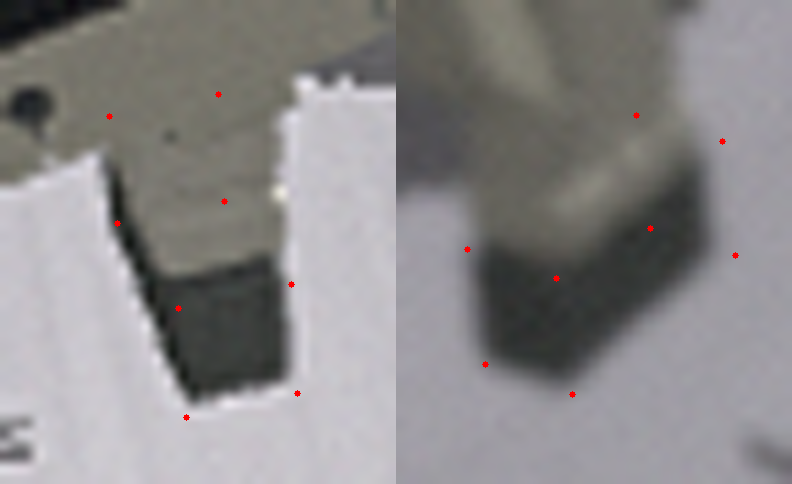

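```bash
python3 - <<'E'
from h import *
out=[]
D=__import__('pickle').load(open('c9.pkl','rb'))['side']
for f,p,r,off in (('d3',[463.3,-208.7,293.4],[3.135,-.261,.052],0),('d4',[475.4,164.8,251.1],[3.134,.245,-3.118],0),('d8',[574.1,165.7,292.5],[3.132,.254,-3.119],0)):
    R=Ro.from_euler('xyz',r).as_matrix();F=np.array(p)+R@V
    Rg=Ro.from_euler('xyz',[-3.139,-.25,.049]).as_matrix();B=R@Rg.T@Ro.from_euler('z',2.9,degrees=True).as_matrix()
    P=[F+B@np.array([sx*10,sy*26,h]) for sx in(-1,1) for sy in (-1,1) for h in(0,26)]
    u=np.array([proj(D,p) for p in P]);m=u.mean(0).astype(int)-[12,22]
    im=cv2.imread(f'pics/{f}.png');z=cv2.resize(im[m[1]:m[1]+44,m[0]:m[0]+24],None,fx=11,fy=11,interpolation=cv2.INTER_CUBIC)
    for q in u: cv2.circle(z,tuple(int(t) for t in ((q-m)*11+5)),3,(0,0,255),-1)
    out.append(z)
cv2.imwrite('pics/z14.png',np.hstack(out))
E
```

```text
(no output)
```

View pics/z14.png

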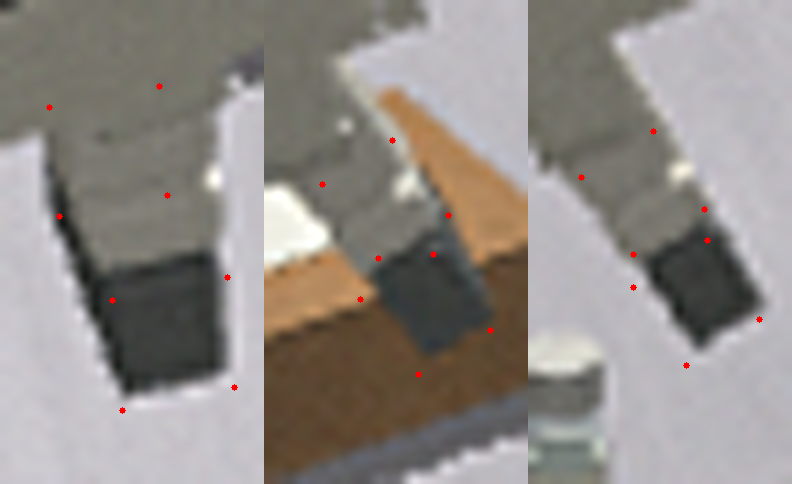

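```bash
python3 - <<'E'
from h import *
for t in ([457.5,-209.5,200],[457.5,-209.5,140],[457.5,-209.5,110]): print(shift(t))
E
```

```text
[-26.42   3.22  85.67]
[-41.28   2.93 143.8 ]
[-48.71   2.79 172.87]
```

>>> play_rows(
  moves=[255, -9, 3, 28, 0, 255, -18, 3, 57, 0, 255, -26, 3, 86, 0, 255, -34, 3, 115, 0, 255, -39, 3, 136, 0, 255, -41, 3, 143, 0, 255, -41, 3, 143, 0],
)

```text
time: 21.75
tool_pos: [456.9, -208.8, 139.3]
tcp_rot: [3.14, -0.248, 0.077]
contact_force: [-0.0, -0.8, -2.4]
grip_width: 36.4
```

```bash
python3 - <<'E'
from h import *
import pickle
st()
o=bot.get_obs();d={'obs':o}
for n,f in (('side','d10.png'),('scene','s10.png'),('wrist','w10.png')): d[n]=cap(n,f)
pickle.dump(d,open('c10.pkl','wb'))
a=cv2.resize(cv2.imread('pics/d10.png')[225:320,200:280],None,fx=5,fy=5,interpolation=cv2.INTER_CUBIC)
b=cv2.resize(cv2.imread('pics/s10.png')[180:275,135:215],None,fx=5,fy=5,interpolation=cv2.INTER_CUBIC)
cv2.imwrite('pics/z15.png',np.hstack([a,b]))
for t in ([457.5,-209.5,110],[457.5,-209.5,95],[457.5,-209.5,85]): print(shift(t))
E
```

```text
t 21.75 p [ 456.87 -208.83  139.35] R cols
 [[ 0.97  0.08  0.24]
 [ 0.07 -1.    0.02]
 [ 0.25  0.   -0.97]] 
q [-0.68  0.34  1.91  0.25  0.73  0.64] F [-0.04 -0.85 -2.38] M [-0.07  0.45 -0.03] w 36.399095855704054
[-9.09 -0.88 31.19]
[-12.83  -0.97  45.72]
[-15.33  -1.03  55.4 ]
```

View pics/z15.png

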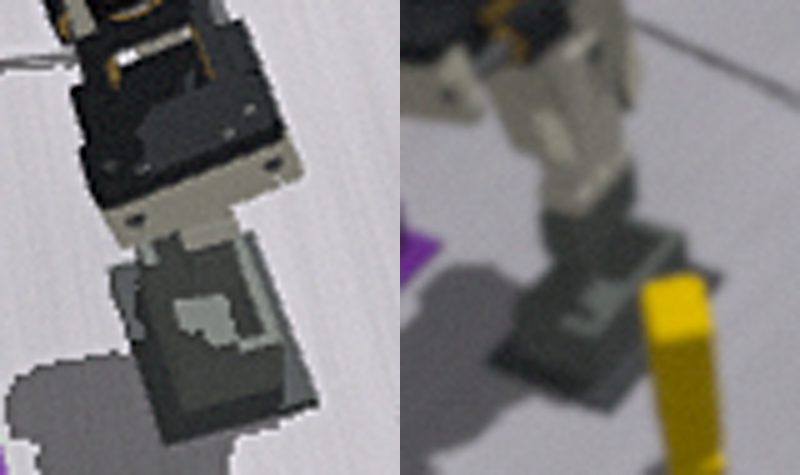

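View pics/w10.png

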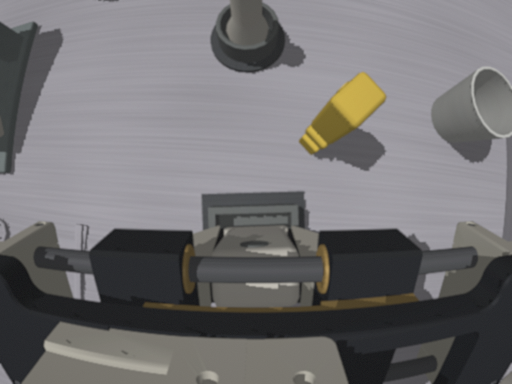

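>>> play_rows(
  moves=[255, -2, -0.5, 8, 0, 255, -4.5, -0.9, 16, 0, 255, -7, -0.9, 24, 0, 255, -9, -0.9, 31, 0, 255, -10.3, -0.9, 36, 0, 255, -11.5, -0.9, 41, 0, 255, -11.5, -0.9, 41, 0],
)

```text
time: 22.48
tool_pos: [456.1, -208.4, 97.1]
tcp_rot: [3.139, -0.249, 0.076]
contact_force: [-0.7, -0.0, -2.2]
grip_width: 36.4
```

```bash
python3 - <<'E'
from h import *
st()
for z in (92,89,86): print(shift([457.5,-209.5,z]))
E
```

```text
t 22.48 p [ 456.1  -208.38   97.13] R cols
 [[ 0.97  0.08  0.25]
 [ 0.07 -1.    0.02]
 [ 0.25  0.   -0.97]] 
q [-0.68  0.41  1.96  0.3   0.61  0.58] F [-0.74 -0.05 -2.21] M [-0.09  0.43  0.  ] w 36.40738003914626
[0.01 1.21 5.3 ]
[-0.73  1.2   8.21]
[-1.47  1.19 11.12]
```

Free in the slot, no contact. Lower in small steps.

>>> play_rows(
  moves=[255, -0.7, 0.5, 2.9, 0, 255, -1.5, 0.8, 5.8, 0, 255, -2, 0.8, 7.7, 0],
)

```text
time: 22.73
tool_pos: [456.7, -209.8, 90.3]
tcp_rot: [3.137, -0.251, 0.076]
contact_force: [0.5, -0.1, -2.6]
grip_width: 36.5
```

>>> play_rows(
  moves=[255, -0.4, 0, 1.5, 0, 255, -0.5, 0, 1.9, 0, 255, -0.5, 0, 1.9, 0],
)

```text
time: 22.98
tool_pos: [456.6, -209.6, 88.4]
tcp_rot: [3.137, -0.25, 0.076]
contact_force: [0.0, -0.4, -2.8]
grip_width: 36.3
```

>>> play_rows(
  moves=[255, -0.25, 0, 1, 0, 255, -0.25, 0, 1, 0],
)

```text
time: 23.15
tool_pos: [456.6, -209.6, 87.4]
tcp_rot: [3.137, -0.25, 0.076]
contact_force: [0.1, 0.0, -1.8]
grip_width: 36.4
```

>>> play_rows(
  moves=[255, -0.25, 0, 1, 0, 255, -0.25, 0, 1, 0],
)

```text
time: 23.32
tool_pos: [456.6, -209.6, 86.3]
tcp_rot: [3.137, -0.25, 0.076]
contact_force: [-0.3, 0.1, -3.2]
grip_width: 36.5
```

>>> play_rows(
  moves=[255, -0.25, 0, 1, 0, 255, -0.25, 0, 1, 0],
)

```text
time: 23.48
tool_pos: [456.7, -209.6, 85.4]
tcp_rot: [3.137, -0.251, 0.076]
contact_force: [0.2, -0.2, -2.3]
grip_width: 36.1
```

>>> play_rows(
  moves=[255, -0.2, 0, 0.8, 0, 255, -0.2, 0, 0.8, 0],
)

```text
time: 23.65
tool_pos: [456.9, -209.8, 85.2]
tcp_rot: [3.137, -0.251, 0.077]
contact_force: [-3.1, -0.5, 3.7]
grip_width: 35.8
```

>>> play_rows(
  moves=[255, -0.2, 0, 0.8, 0, 255, -0.2, 0, 0.8, 0],
)

```text
time: 23.82
tool_pos: [457.3, -210.0, 85.0]
tcp_rot: [3.136, -0.252, 0.077]
contact_force: [-2.2, 0.7, 9.2]
grip_width: 35.9
```

>>> play_rows(
  moves=[255, 0.2, 0, -0.8, 0, 255, 0.2, 0, -0.8, 0, 140, 0.2, 0, -0.8, 0, 120, 0.2, 0, -0.8, 0, 100, 0.2, 0, -0.8, 0, 80, 0.2, 0, -0.8, 0, 40, 0.2, 0, -0.8, 0, 0, 0.2, 0, -0.8, 0],
)

```text
time: 24.48
tool_pos: [456.6, -209.6, 84.4]
tcp_rot: [3.137, -0.25, 0.076]
contact_force: [-0.6, 0.3, -0.3]
grip_width: 70.2
```

>>> play_rows(
  moves=[0, 0, 0, 0, 0, 0, 0, 0, 0, 0, 0, 0, 0, 0, 0, 0, 0, 0, 0, 0],
)

```text
time: 24.82
tool_pos: [456.6, -209.6, 84.5]
tcp_rot: [3.137, -0.25, 0.076]
contact_force: [-0.6, 0.4, 0.2]
grip_width: 91.4
```

```bash
python3 - <<'E'
from h import *
st()
for n,f in (('side','d11.png'),('scene','s11.png'),('wrist','w11.png')): cap(n,f)
for z in (120,280): print(shift(pose()[1]+[0,0,z-85]))
E
```

```text
t 24.82 p [ 456.6  -209.58   84.53] R cols
 [[ 0.97  0.08  0.25]
 [ 0.07 -1.    0.01]
 [ 0.25  0.   -0.97]] 
q [-0.68  0.43  1.97  0.31  0.58  0.56] F [-0.61  0.4   0.18] M [-0.08  0.36 -0.03] w 91.35284780973966
[  8.67   0.14 -33.91]
[  48.3     0.8  -188.92]
```

View pics/w11.png

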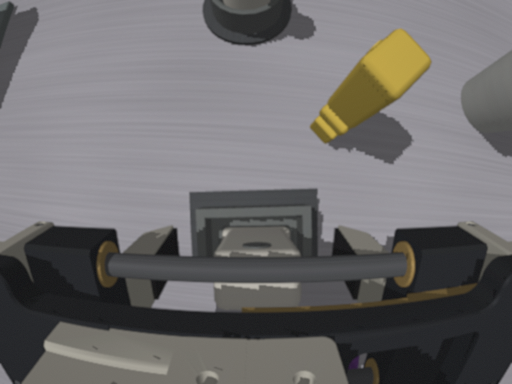

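Free of both fingers. Retreat straight up, a little slowly at first.

>>> play_rows(
  moves=[0, 2.5, 0, -10, 0, 0, 7.5, 0, -29, 0, 0, 14, 0.2, -55, 0, 0, 22, 0.4, -88, 0, 0, 31, 0.5, -121, 0, 0, 40, 0.7, -155, 0, 0, 48, 0.8, -189, 0, 0, 48, 0.8, -189, 0],
)

```text
time: 25.63
tool_pos: [458.6, -211.3, 286.9]
tcp_rot: [3.128, -0.26, 0.079]
contact_force: [1.0, -0.3, 0.4]
grip_width: 92.0
```

```bash
python3 - <<'E'
from h import *
st()
for n,f in (('side','d12.png'),('scene','s12.png'),('wrist','w12.png')): cap(n,f)
a=cv2.resize(cv2.imread('pics/d12.png')[225:320,200:280],None,fx=5,fy=5,interpolation=cv2.INTER_CUBIC)
b=cv2.resize(cv2.imread('pics/s12.png')[180:275,135:215],None,fx=5,fy=5,interpolation=cv2.INTER_CUBIC)
cv2.imwrite('pics/z16.png',np.hstack([a,b]))
st()
E
```

```text
t 25.63 p [ 458.61 -211.29  286.87] R cols
 [[ 0.96  0.08  0.26]
 [ 0.08 -1.    0.01]
 [ 0.26  0.01 -0.97]] 
q [-0.68  0.16  1.69  0.19  1.1   0.74] F [ 1.02 -0.26  0.4 ] M [-0.07  0.24 -0.05] w 91.99643945879235
t 25.78 p [ 456.01 -209.42  279.28] R cols
 [[ 0.97  0.08  0.25]
 [ 0.07 -1.    0.01]
 [ 0.25  0.   -0.97]] 
q [-0.68  0.16  1.71  0.19  1.09  0.74] F [-0.48  0.01 -0.73] M [-0.08  0.33  0.04] w 91.66025321392226
```

View pics/z16.png

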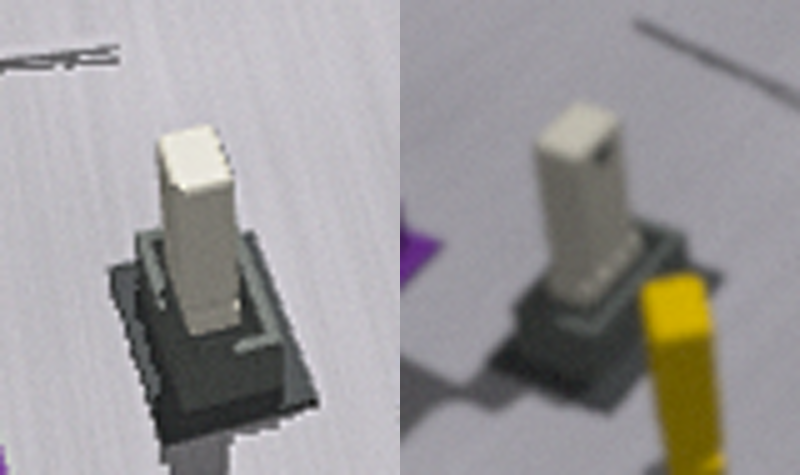

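View pics/d12.png

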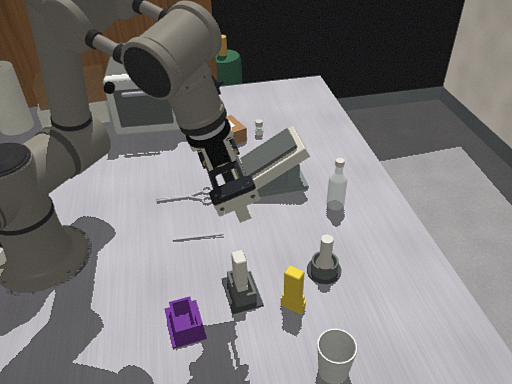

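The probe stands upright inside its slot: side view at about (240,275), scene view at about (175,228). The bystanders are in place and the gripper is clear of everything.

```bash
python3 -c "
from plant import bot
print(bot.close_job())"
```

```text
the job is handed in; nothing more can be done
None
```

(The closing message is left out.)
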